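# Tidy the toy-shop window and complete the row of wooden houses

### The job

First clear every packing scrap (paper balls, cardboard and wood offcuts) off the display board into the blue bin. Then pick from the grey mat the one spare house whose size comes between the tall and the low house of the row, and leave it standing upright on the empty middle green pad, wholly on the pad and with its door side square to the row like its neighbours (front or back alike). Leave the two standing houses where they are and the other two spares lying on the mat.

Things in the scene. Friction and masses are not known exactly. Their poses are not given: they have to be found in the camera images.
- board: Fixed pale wooden display board, 280 mm (its x) by 380 mm (its y), 12 mm thick, on the table; +x is the side away from the robot (the shop window). Origin: centre of its underside. Three green felt pads in a row along y at x = +80 mm, y = -140, 0 and +140 mm; each 70 mm (x) by 80 mm (y), flush with the board.
- pad (a point): Centre of the empty middle green pad, on the board's top surface (a scrap may lie on it); axes as the board's.
- mat: Fixed grey felt mat, 340 mm (x) by 190 mm (y), 4 mm thick, on the table to the robot's right. Origin: centre of its underside. Three spare houses lie on it.
- bin: Fixed blue open-topped waste bin to the robot's left, outside 240 mm (x) by 180 mm (y) by 120 mm high, walls 6 mm. Origin: centre of its underside.
- bin_in (a point): Centre of the bin's inner floor, 6 mm above the table; axes as the bin's.
- row_tall: White wooden toy house, solid, front and back alike (painted door, windows), 120 mm tall to the ridge, 53 mm wide (its y), 41 mm deep (its x), walls 94 mm high below a red pitched roof (ridge along x). Stands on one end pad of the row. Origin: centre of its underside (foot); z points from foot to ridge.
- row_low: White wooden toy house, solid, front and back alike (painted door, windows), 80 mm tall to the ridge, 35 mm wide (its y), 27 mm deep (its x), walls 62 mm high below a red pitched roof (ridge along x). Stands on the other end pad of the row. Origin: centre of its underside (foot); z points from foot to ridge.
- spare_tall: White wooden toy house, solid, front and back alike (painted door, windows), 120 mm tall to the ridge, 53 mm wide (its y), 41 mm deep (its x), walls 94 mm high below a red pitched roof (ridge along x), about 156 g. Lies flat on its back on the mat (its x up), roof pointing away from the board (to the robot's right). Origin: centre of its underside (foot); z points from foot to ridge.
- spare_middle: White wooden toy house, solid, front and back alike (painted door, windows), 100 mm tall to the ridge, 44 mm wide (its y), 34 mm deep (its x), walls 78 mm high below a red pitched roof (ridge along x), about 90 g. Lies flat on its back on the mat (its x up), roof pointing away from the board (to the robot's right). Origin: centre of its underside (foot); z points from foot to ridge.
- spare_low: White wooden toy house, solid, front and back alike (painted door, windows), 80 mm tall to the ridge, 35 mm wide (its y), 27 mm deep (its x), walls 62 mm high below a red pitched roof (ridge along x), about 46 g. Lies flat on its back on the mat (its x up), roof pointing away from the board (to the robot's right). Origin: centre of its underside (foot); z points from foot to ridge.
- paper_a: Crumpled white paper ball (stiff, does not roll), about 40 by 40 mm (x, y) and 38 mm high, 10 to 28 g. A scrap, lying on the board; may be absent. Origin: centre of its underside, z up.
- paper_b: Crumpled white paper ball (stiff, does not roll), about 40 by 40 mm (x, y) and 38 mm high, 10 to 28 g. A scrap, lying on the board; may be absent. Origin: centre of its underside, z up.
- card_a: Brown layered cardboard offcut, block of 52 by 32 mm (x, y), 26 mm high, 10 to 28 g. A scrap, lying on the board; may be absent. Origin: centre of its underside, z up.
- card_b: Brown layered cardboard offcut, block of 52 by 32 mm (x, y), 26 mm high, 10 to 28 g. A scrap, lying on the board; may be absent. Origin: centre of its underside, z up.
- wood_a: Wood offcut, block of 46 by 30 mm (x, y), 24 mm high, 10 to 28 g. A scrap, lying on the board; may be absent. Origin: centre of its underside, z up.
- wood_b: Wood offcut, block of 46 by 30 mm (x, y), 24 mm high, 10 to 28 g. A scrap, lying on the board; may be absent. Origin: centre of its underside, z up.

How it is judged:
By the outcome, as a careful person would: the job done as asked, in the order asked, and still so for the second after the job is handed in, with the robot touching nothing.
Of paper_a, paper_b, card_a, card_b, wood_a, wood_b only 4 to 6 are there at a start; the rules pass over those that are not, and their reading is None.
At some moment in a run one of paper_a, paper_b, card_a, card_b, wood_a, wood_b may be knocked a few centimetres aside while the robot is not near it.
Once in a run the grip may slacken for a moment while it holds something.
It also fails if it takes over 210 s, if anything falls off the work surface, if the arm or the gripper's body presses on something with over 40 N, if the wrist force passes 120 N, or if a joint passes its speed limit or range.

### The arm

A 6-joint arm with a two-finger parallel gripper is mounted at the origin on the work surface. World frame = base frame: x ahead of the robot, y to its left, z up, the work surface at z = 0. Lengths are in mm, angles in degrees, forces in N, time in s.
With the tool pointing down it reaches from about 300 to 850 mm from the base axis. Payload 4.2 kg.
Tool frame: the origin (TCP) lies on the centre line of the jaws, within the pads' length; the fingertips stand 14 mm ahead of it and the grasp point (between the pads) lies 5 mm behind it; z points along the fingers, y is the line along which they close (so a half turn about z gives the same grasp; the last joint's range is limited). The gripper opens to 91 mm and grips with 3 to 60 N. Pads are 32 mm wide; open, the fingers measure 118 mm over their backs; the gripper's body (76 mm by 178 mm) begins 60 mm behind the grasp point.
Start: joints at [70.359, 18.312, 89.639, -0, 72.044, -1.146], TCP at [182.406, 545.318, 205.276] pointing down, gripper open.
Joint ranges: [-177.97, 177.97], [-48.28, 115.42], [12.27, 149.76], [-77.06, 257.06], [2.81, 150.46], [-146.56, 146.56]. Speed limits (degrees/s): [147.25, 147.25, 180, 180, 180, 180].

### API

Orientations are given as [roll, pitch, yaw] about the fixed x, y, z axes, in that order (R = Rz(yaw) Ry(pitch) Rx(roll)).
In Python, from workcell import * gives the robot as it stands. The module is installed in compiled form; this text tells all that it offers.
- The arm moves only by the shell command python3 -m crank 'ROWS' [FORCE]. ROWS is JSON, a list of rows, each an object of numbers: "grip": the finger opening in m, from 0 to 0.0912; "x", "y", "z": the shift along the tool's x, y, z in m; "yaw": the turn about the tool's z in rad. In form: [{"grip": .., "x": .., "y": .., "z": .., "yaw": ..}, ...]. A call has exactly 5 rows; each row is the pose to reach, as a shift and turn from the pose commanded when the call began, along the tool's axes at that moment; what a row does not reach only later rows make up. A row lasts 1/12 s, in which the tool goes at most 41.7 mm and 7.16 degrees, less where a joint would pass 70% of its speed; a pose out of reach is approached as far as the arm can. A call with a gripper value outside its range is refused whole. The fingers move at their own pace and stop on an object; FORCE is the grip in N (left out, the last holds). Time passes only in rows, so rows that repeat a pose let the fingers close, or fill a call up. It gives the time, the measured TCP pose, the force, the opening and the grip force at its end, in the units of the state.
- state(): the state, without advancing time (a new reading comes with each control period).
- grab_frame(name): name is "scene" or "top" or "wrist"; returns the picture (420x560x3 uint8, red, green, blue); there is no depth.
- camera_model(name): a dict with "intrinsics" (3x3 intrinsics, pixels), "distortion" ([k1, k2, p1, p2, k3] as OpenCV has them; the pictures are not rectified), "R" (3x3) and "t" (3): a world point X has camera coordinates R X + t. Camera axes: x right, y down, z forward; pixel columns grow to the right and rows downward; lengths in mm; the calibration is good to about 2 mm. A picture is of the moment at which its call begins: read the wrist's pose just before it. camera_model takes no time and is no camera call; for the wrist camera it gives the pose at the moment of the call.
- job_done(): hands the job in; it is judged then, once.
The state is a dict: "time_s": time; "qpos": joint angles; "qvel": joint speeds; "effort": joint torques, N m; "ee_pos": TCP position; "ee_rot": TCP orientation; "force": force on the tool from outside, world axes, zero at the start; "torque": the same for the moment, N m; "gripper_width": finger opening in mm; "gripper_force": force on a finger pad.
Only numpy, scipy, OpenCV 4.12 (cv2) and the standard library are available. Lean on these libraries where they do the work, as an engineer would, in place of code of your own. Each camera call takes 0.05 s, during which the arm holds its last target. There are 200 camera calls.

## Working session

There is one attempt and no reset: what is moved stays moved. The work goes in short steps, Python scripts to look and compute and a shell command to move; the robot and the scene stay as the last step left them, time stands still between calls to the robot, and variables do not carry over. Pictures are saved under pics/ and viewed, at most 14 in all, crops included, and the job is handed in when it is done.

```bash
mkdir -p pics
cat > h.py <<'E'
from workcell import *
import numpy as np, cv2
def snap(name,f):
    im=grab_frame(name); cv2.imwrite('pics/'+f,im[:,:,::-1]); return im
def px2w(name,uv,z,cm=None):
    c=cm or camera_model(name); K=np.array(c['intrinsics']);D=np.array(c['distortion'],float);R=np.array(c['R']);t=np.array(c['t'])
    p=cv2.undistortPoints(np.array(uv,float).reshape(-1,1,2),K,D).reshape(-1,2)
    d=np.c_[p,np.ones(len(p))]@R; o=-R.T@t
    return o+d*((z-o[2])/d[:,2])[:,None]
E
python3 - <<'E'
from h import *
print(state())
snap('top','top0.png');snap('scene','scene0.png')
for n in('top','scene','wrist'):
    c=camera_model(n);print(n,-np.array(c['R']).T@np.array(c['t']),np.round(c['R'],2).tolist())
E
```

```text
{'time_s': 0.0, 'qpos': array([ 7.03589811e+01,  1.83508570e+01,  8.97075538e+01, -3.00954188e-03,
        7.20423428e+01, -1.14536152e+00]), 'qvel': array([-0.06680431,  0.02789058, -0.11394911, -0.07637267, -0.06645558,
       -0.0283548 ]), 'effort': array([-6.74910953e-04, -4.12465560e+01, -2.31972420e+01,  7.24968477e-02,
        4.58463735e-02, -1.63371656e-04]), 'ee_pos': array([182.24298516, 544.80281302, 204.42036897]), 'ee_rot': array([-1.79899209e+02,  8.46758909e-04,  1.61505274e+02]), 'force': array([-0.56728946, -0.03195439, -0.19440793]), 'torque': array([0.05260243, 0.02024686, 0.00925059]), 'gripper_force': 0.0, 'gripper_width': 91.55792219386993}
top [497.69620904  37.73960065 892.00523003] [[-0.01, -1.0, -0.0], [-1.0, 0.01, -0.06], [0.06, 0.0, -1.0]]
scene [1334.61592665 -351.63715351  961.05118706] [[0.44, 0.9, -0.0], [0.65, -0.32, -0.69], [-0.62, 0.3, -0.73]]
wrist [118.38799    567.36359968 384.47195395] [[0.32, 0.95, -0.0], [0.92, -0.31, 0.24], [0.23, -0.08, -0.97]]
```

View pics/top0.png

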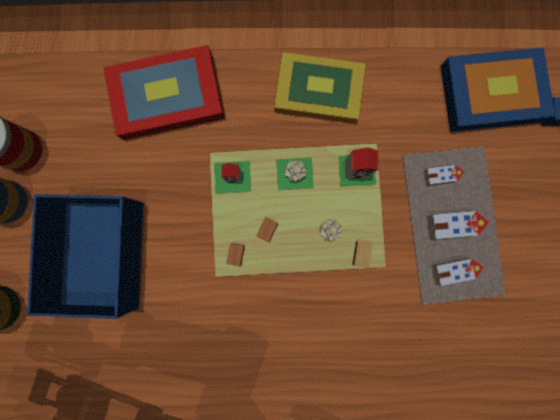

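View pics/scene0.png

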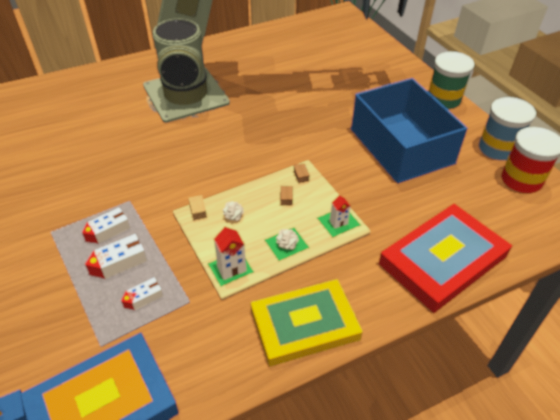

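Top view: there are five scraps on the board. Paper lies on the middle pad at (295,171) and at (331,230); blocks lie at (268,229), (236,254) and (363,253). The middle spare looks like the one at (460,272), since (446,174) is small and (460,225) is tall. The bin is around (88,257). I'll zoom in for precise measurements.

Run:
```python
from h import *
im=cv2.imread('pics/top0.png')
a=cv2.resize(im[140:280,205:393],None,fx=4,fy=4,interpolation=cv2.INTER_CUBIC)
b=cv2.resize(im[145:305,400:505],None,fx=3.7,fy=3.7,interpolation=cv2.INTER_CUBIC)
cv2.imwrite('pics/za.png',a);cv2.imwrite('pics/zb.png',b)
for l,uv,z in [('paper_pad',(295,171),35),('paper',(331,230),35),('blk',(268,229),37),('blk',(236,254),37),('wood',(363,253),37)]: print(l,px2w('top',[uv],z).round(0))
print('bin rim',px2w('top',[(33,197),(142,200),(127,315),(30,315)],120).round(0).tolist())
```

```text
paper_pad [[656.   8.  35.]]
paper [[527. -68.  35.]]
blk [[530.  68.  37.]]
blk [[477. 137.  37.]]
wood [[ 476. -136.   37.]]
bin rim [[594.0, 532.0, 120.0], [586.0, 313.0, 120.0], [363.0, 340.0, 120.0], [363.0, 531.0, 120.0]]
```

View pics/za.png

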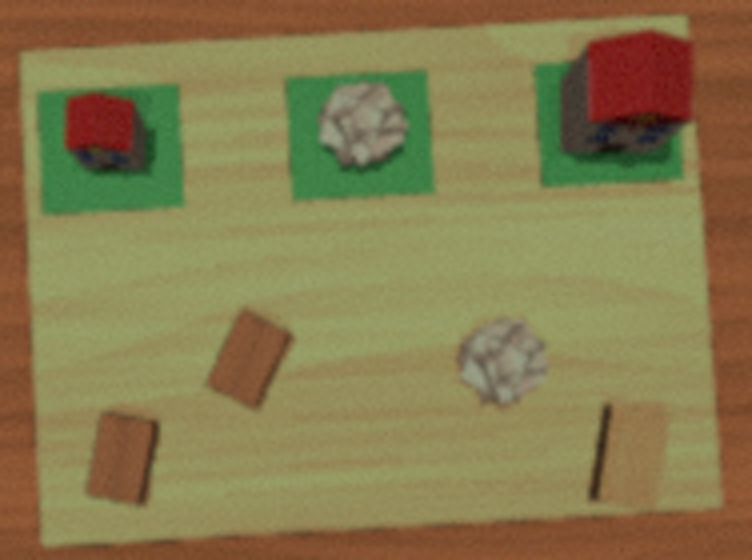

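View pics/zb.png

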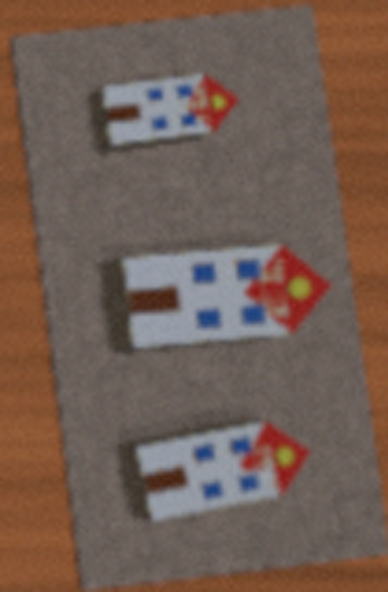

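```bash
cat >> h.py <<'E'
def zo(pts,o,f): return (np.array(pts,float)+.5)/f-.5+np.array(o)
def ang(v): return np.degrees(np.arctan2(v[1],v[0]))
def goal(x,y,yaw=None,st=None):
    s=st or state(); p=s['ee_pos'];w=s['ee_rot'][2];c,q=np.cos(np.radians(w)),np.sin(np.radians(w))
    d=np.array([x,y])-p[:2]; dy=0 if yaw is None else (w-yaw+180)%360-180
    print('row x %.3f y %.3f yaw %.3f'%((d@[c,q])/1e3,(d@[q,-c])/1e3,np.radians(dy)),'now',p.round(1),'rot',s['ee_rot'].round(1),'w',round(s['gripper_width'],1))
E
python3 - <<'E'
from h import *
A=lambda p,z:px2w('top',zo(p,(205,140),4),z)[:,:2]
B=lambda p,z:px2w('top',zo(p,(400,145),3.7),z)[:,:2]
for n,p in dict(b1=[(248,308),(293,338),(257,408),(208,383)],b2=[(105,412),(155,418),(140,503),(88,493)],w=[(608,405),(668,405),(658,508),(600,497)]).items():
    q=A(p,38);print(n,q.mean(0).round(0),'long axis',round(ang(q[0]-q[3])),round(ang(q[1]-q[2])),'sizes',np.linalg.norm(q-np.roll(q,1,0),axis=1).round(0))
q=A([(20,50),(687,15),(722,507),(43,547)],12);print('board',q.round(0).tolist(),q.mean(0),'x ax',ang(q[0]-q[3]),ang(q[1]-q[2]),'y',ang(q[0]-q[1])-90,ang(q[3]-q[2])-90)
q=A([(285,77),(427,68),(434,192),(294,200)],12);print('pad',q.mean(0),np.linalg.norm(q-np.roll(q,1,0),axis=1).round(0))
q=B([(137,443),(150,520),(280,495),(262,420),(310,457)],38);print('house',q.round(0).tolist(),'axis',ang(q[4]-(q[0]+q[1])/2),ang(q[0]-q[1])-90)
print('bin',px2w('top',[(33,197),(120,198),(118,315),(30,315)],120).round(0)[:,:2].tolist())
goal(530,68,90)
E
```

```text
b1 [529.  69.] long axis -28 -28 sizes [46. 29. 42. 30.]
b2 [477. 139.] long axis -12 -10 sizes [44. 27. 46. 28.]
w [ 476. -136.] long axis -6 -7 sizes [50. 32. 56. 32.]
board [[705.0, 200.0], [722.0, -177.0], [446.0, -190.0], [427.0, 186.0]] [575.04839811   4.75653841] x ax 2.7765841100521613 2.602248244843502 y 2.5277796320055472 2.8211291926661914
pad [655.62506368   8.4586635 ] [70. 80. 70. 78.]
house [[450.0, -294.0], [406.0, -301.0], [419.0, -378.0], [463.0, -369.0], [441.0, -396.0]] axis -82.5285065835405 -82.0306344503273
bin [[594.0, 532.0], [590.0, 357.0], [363.0, 357.0], [363.0, 531.0]]
row x -0.481 y -0.342 yaw 1.248 now [182.2 544.9 204.5] rot [-179.9    0.   161.5] w 91.6
```

Blocks 1 and 2 are about 46×30 (wood), and the third is about 52×32 (card). The middle spare's foot is at (428,-298) and its axis is at -82.5°. The pad is at (655.6,8.5), and the board yaw is about 2.7°. I'll go for block 2 at (477,139) first.

```bash
python3 -m crank '[{"grip":0.08,"x":0,"y":0,"z":0,"yaw":-0.06},{"grip":0.08,"x":0,"y":0,"z":0,"yaw":-0.131},{"grip":0.08,"x":0,"y":0,"z":0,"yaw":-0.131},{"grip":0.08,"x":0,"y":0,"z":0,"yaw":-0.131},{"grip":0.08,"x":0,"y":0,"z":0,"yaw":-0.131}]' 20
for i in 1; do python3 -m crank '[{"grip":0.08,"x":-0.020,"y":-0.020,"z":0,"yaw":0},{"grip":0.08,"x":-0.048,"y":-0.045,"z":0,"yaw":0},{"grip":0.08,"x":-0.075,"y":-0.07,"z":0,"yaw":0},{"grip":0.08,"x":-0.1,"y":-0.095,"z":0,"yaw":0},{"grip":0.08,"x":-0.122,"y":-0.114,"z":0,"yaw":0}]'; done
python3 -m crank '[{"grip":0.08,"x":-0.025,"y":-0.023,"z":0,"yaw":0},{"grip":0.08,"x":-0.05,"y":-0.046,"z":0,"yaw":0},{"grip":0.08,"x":-0.075,"y":-0.07,"z":0,"yaw":0},{"grip":0.08,"x":-0.1,"y":-0.093,"z":0,"yaw":0},{"grip":0.08,"x":-0.122,"y":-0.114,"z":0,"yaw":0}]'
python3 -m crank '[{"grip":0.08,"x":-0.025,"y":-0.023,"z":0,"yaw":0},{"grip":0.08,"x":-0.05,"y":-0.046,"z":0,"yaw":0},{"grip":0.08,"x":-0.075,"y":-0.07,"z":0,"yaw":0},{"grip":0.08,"x":-0.1,"y":-0.093,"z":0,"yaw":0},{"grip":0.08,"x":-0.122,"y":-0.114,"z":0,"yaw":0}]'
python3 -c "
from h import *
goal(477,139,169);snap('top','top1.png')"
```

```text
time_s: 0.52
ee_pos: [182.3, 545.2, 205.0]
ee_rot: [-180.0, -0.0, 168.9]
force: [0.7, 0.2, -0.9]
gripper_width: 79.9
gripper_force: 0.0
time_s: 0.93
ee_pos: [281.1, 408.0, 205.3]
ee_rot: [-180.0, 0.0, 168.9]
force: [1.2, 0.3, -0.4]
gripper_width: 80.0
gripper_force: 0.0
time_s: 1.35
ee_pos: [379.4, 273.3, 205.4]
ee_rot: [180.0, 0.0, 168.9]
force: [0.2, 0.4, -0.7]
gripper_width: 79.9
gripper_force: 0.0
time_s: 1.77
ee_pos: [477.5, 138.0, 205.4]
ee_rot: [180.0, 0.0, 168.9]
force: [0.7, 1.5, 1.2]
gripper_width: 80.4
gripper_force: 0.0
row x 0.001 y 0.001 yaw -0.002 now [477.5 138.  205.4] rot [180.    0.  168.9] w 80.4
```

```bash
python3 -m crank '[{"grip":0.08,"x":0,"y":0,"z":0.03,"yaw":0},{"grip":0.08,"x":0,"y":0,"z":0.07,"yaw":0},{"grip":0.08,"x":0,"y":0,"z":0.11,"yaw":0},{"grip":0.08,"x":0,"y":0,"z":0.15,"yaw":0},{"grip":0.08,"x":0,"y":0,"z":0.176,"yaw":0}]' 20
python3 -m crank '[{"grip":0.015,"x":0,"y":0,"z":0,"yaw":0},{"grip":0.015,"x":0,"y":0,"z":0,"yaw":0},{"grip":0.015,"x":0,"y":0,"z":0,"yaw":0},{"grip":0.015,"x":0,"y":0,"z":0,"yaw":0},{"grip":0.015,"x":0,"y":0,"z":0,"yaw":0}]' 20
python3 -m crank '[{"grip":0.015,"x":0,"y":0,"z":0,"yaw":0},{"grip":0.015,"x":0,"y":0,"z":-0.03,"yaw":0},{"grip":0.015,"x":0,"y":0,"z":-0.07,"yaw":0},{"grip":0.015,"x":0,"y":0,"z":-0.11,"yaw":0},{"grip":0.015,"x":0,"y":0,"z":-0.15,"yaw":0}]' 20
```

```text
time_s: 2.23
ee_pos: [474.4, 139.4, 26.2]
ee_rot: [-179.9, -0.2, 168.9]
force: [-0.4, 0.4, -0.0]
gripper_width: 79.9
gripper_force: 0.0
time_s: 2.65
ee_pos: [478.0, 140.3, 31.2]
ee_rot: [179.9, 0.2, 169.0]
force: [0.0, 0.2, -0.7]
gripper_width: 49.4
gripper_force: 0.0
time_s: 3.07
ee_pos: [476.1, 139.7, 181.8]
ee_rot: [180.0, 0.0, 169.0]
force: [0.5, -1.3, -0.4]
gripper_width: 16.4
gripper_force: 0.0
```

Two grip rows weren't enough: the fingers close at about 75 mm/s, so the grasp missed. I'll check with the wrist camera.

```bash
python3 -c "
from h import *
goal(477,139,169);snap('wrist','w1.png')"
```

```text
row x -0.001 y -0.001 yaw 0.000 now [476.1 139.7 181.8] rot [180.   0. 169.] w 16.4
```

View pics/w1.png

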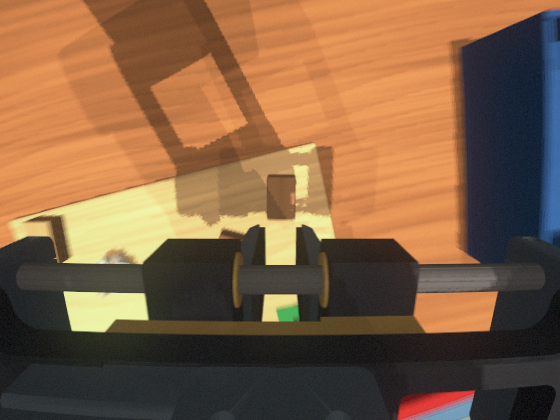

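The wrist view shows block 2 undisturbed at pixel (281,197), between the fingers. I'll retry with a longer closing time.

```bash
python3 -c "
from h import *
print(px2w('wrist',[(281,182)],36).round(0))"
python3 -m crank '[{"grip":0.06,"x":0,"y":0,"z":0.02,"yaw":0},{"grip":0.06,"x":0,"y":0,"z":0.05,"yaw":0},{"grip":0.06,"x":0,"y":0,"z":0.08,"yaw":0},{"grip":0.06,"x":0,"y":0,"z":0.10,"yaw":0},{"grip":0.06,"x":0,"y":0,"z":0.11,"yaw":0}]' 20
python3 -m crank '[{"grip":0.06,"x":0,"y":0,"z":0.02,"yaw":0},{"grip":0.06,"x":0,"y":0,"z":0.03,"yaw":0},{"grip":0.06,"x":0,"y":0,"z":0.037,"yaw":0},{"grip":0.06,"x":0,"y":0,"z":0.04,"yaw":0},{"grip":0.02,"x":0,"y":0,"z":0.04,"yaw":0}]' 20
python3 -m crank '[{"grip":0.02,"x":0,"y":0,"z":0,"yaw":0},{"grip":0.02,"x":0,"y":0,"z":0,"yaw":0},{"grip":0.02,"x":0,"y":0,"z":0,"yaw":0},{"grip":0.02,"x":0,"y":0,"z":0,"yaw":0},{"grip":0.02,"x":0,"y":0,"z":0,"yaw":0}]' 20
python3 -m crank '[{"grip":0.02,"x":0,"y":0,"z":0,"yaw":0},{"grip":0.02,"x":0,"y":0,"z":0,"yaw":0},{"grip":0.02,"x":0,"y":0,"z":-0.01,"yaw":0},{"grip":0.02,"x":0,"y":0,"z":-0.03,"yaw":0},{"grip":0.02,"x":0,"y":0,"z":-0.05,"yaw":0}]' 20
```

```text
[[469. 146.  36.]]
time_s: 3.53
ee_pos: [474.9, 139.4, 67.3]
ee_rot: [-179.9, -0.2, 169.0]
force: [0.5, -0.5, 0.4]
gripper_width: 45.8
gripper_force: 0.0
time_s: 3.95
ee_pos: [476.7, 139.9, 29.3]
ee_rot: [180.0, 0.0, 169.0]
force: [0.5, -0.5, -0.7]
gripper_width: 56.0
gripper_force: 0.0
time_s: 4.37
ee_pos: [476.7, 139.9, 29.6]
ee_rot: [180.0, 0.0, 169.0]
force: [-0.3, -0.0, 1.0]
gripper_width: 22.7
gripper_force: 0.0
time_s: 4.78
ee_pos: [475.9, 139.7, 79.9]
ee_rot: [-180.0, -0.1, 169.0]
force: [1.6, -0.9, 0.3]
gripper_width: 20.2
gripper_force: 0.0
```

```bash
python3 -c "
from h import *
c=camera_model('wrist');s=state();snap('wrist','w2.png');snap('top','top2.png')
K=np.array(c['intrinsics']);R=np.array(c['R'])
pr=lambda X,c:cv2.projectPoints(np.array(X,float).reshape(-1,1,3),cv2.Rodrigues(np.array(c['R']))[0],np.array(c['t']),np.array(c['intrinsics']),np.array(c['distortion'],float))[0].round(0).reshape(-1,2).tolist()
print(pr([[477,139,36],s['ee_pos']],c)); 
a=cv2.imread('pics/top2.png');b=cv2.imread('pics/w2.png')
a=cv2.resize(a[140:300,150:400],None,fx=1.8,fy=1.8)
b=cv2.resize(b[:288],None,fx=.8,fy=.8)
o=np.zeros((530,450,3),np.uint8);o[:288,:450]=a;o[290:290+b.shape[0],:448]=b[:,:448];cv2.imwrite('pics/m2.png',o)"
```

```text
[[279.0, 227.0], [279.0, 246.0]]
```

View pics/m2.png

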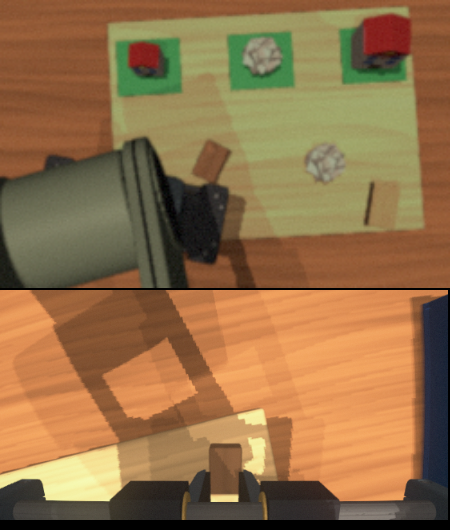

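```bash
python3 -c "
from h import *
c=camera_model('wrist');print(np.round(c['intrinsics'],0).tolist(),c['distortion']);print(px2w('wrist',[(260,225),(301,225),(281,192)],36).round(0));goal(477,139,169)
b=cv2.imread('pics/w2.png');cv2.imwrite('pics/w2c.png',cv2.resize(b[150:330,180:400],None,fx=3,fy=3))"
```

```text
[[314.0, 0.0, 280.0], [0.0, 314.0, 211.0], [0.0, 0.0, 1.0]] [-0.07035891  0.          0.          0.          0.        ]
[[477. 126.  36.]
 [483. 157.  36.]
 [455. 147.  36.]]
row x 0.002 y -0.002 yaw 0.000 now [479.  140.5  82.6] rot [179.8   0.4 169. ] w 20.0
```

View pics/w2c.png

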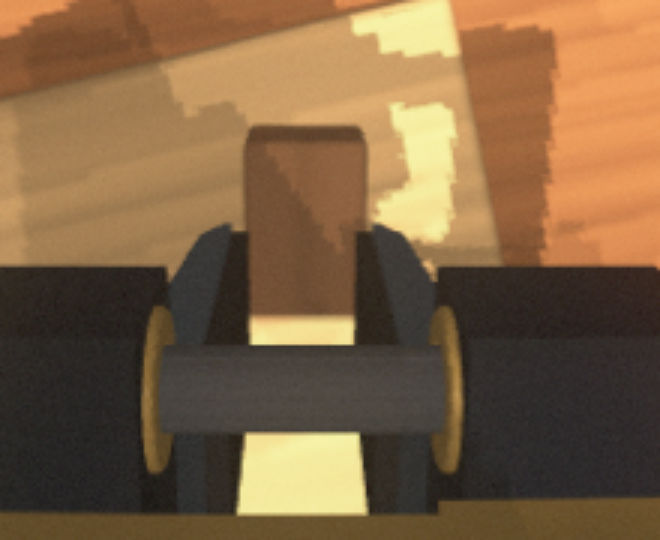

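```bash
python3 -m crank '[{"grip":0.06,"x":0,"y":0,"z":0,"yaw":0},{"grip":0.06,"x":0,"y":0,"z":0,"yaw":0},{"grip":0.06,"x":0,"y":0,"z":0,"yaw":0},{"grip":0.06,"x":0,"y":0,"z":0,"yaw":0},{"grip":0.06,"x":0,"y":0,"z":0,"yaw":0}]' 20
python3 -m crank '[{"grip":0.06,"x":0,"y":0,"z":0.015,"yaw":0},{"grip":0.06,"x":0,"y":0,"z":0.03,"yaw":0},{"grip":0.06,"x":0,"y":0,"z":0.045,"yaw":0},{"grip":0.06,"x":0,"y":0,"z":0.053,"yaw":0},{"grip":0.06,"x":0,"y":0,"z":0.053,"yaw":0}]' 20
python3 -m crank '[{"grip":0.04,"x":0,"y":0,"z":0,"yaw":0},{"grip":0.04,"x":0,"y":0,"z":0,"yaw":0},{"grip":0.04,"x":0,"y":0,"z":0,"yaw":0},{"grip":0.04,"x":0,"y":0,"z":0,"yaw":0},{"grip":0.04,"x":0,"y":0,"z":0,"yaw":0}]' 20
python3 -c "
from h import *
snap('wrist','w3.png')
b=cv2.imread('pics/w3.png');cv2.imwrite('pics/w3c.png',cv2.resize(b[120:340,150:430],None,fx=2.5,fy=2.5))"
python3 -m crank '[{"grip":0.025,"x":0,"y":0,"z":0,"yaw":0},{"grip":0.025,"x":0,"y":0,"z":0,"yaw":0},{"grip":0.025,"x":0,"y":0,"z":0,"yaw":0},{"grip":0.025,"x":0,"y":0,"z":0,"yaw":0},{"grip":0.025,"x":0,"y":0,"z":0,"yaw":0}]' 20
```

```text
time_s: 5.3
ee_pos: [476.0, 139.7, 78.6]
ee_rot: [-180.0, -0.1, 169.0]
force: [0.6, 0.1, 0.8]
gripper_width: 50.6
gripper_force: 0.0
time_s: 5.72
ee_pos: [475.0, 139.4, 24.4]
ee_rot: [-179.9, -0.2, 169.0]
force: [0.8, 0.2, 1.1]
gripper_width: 60.0
gripper_force: 0.0
time_s: 6.13
ee_pos: [476.9, 140.0, 26.8]
ee_rot: [180.0, 0.1, 169.0]
force: [0.5, -0.0, -0.2]
gripper_width: 40.1
gripper_force: 0.0
time_s: 6.6
ee_pos: [476.6, 139.9, 26.4]
ee_rot: [180.0, 0.0, 169.0]
force: [-0.3, -0.2, 1.7]
gripper_width: 28.9
gripper_force: 20.0
```

View pics/w3c.png

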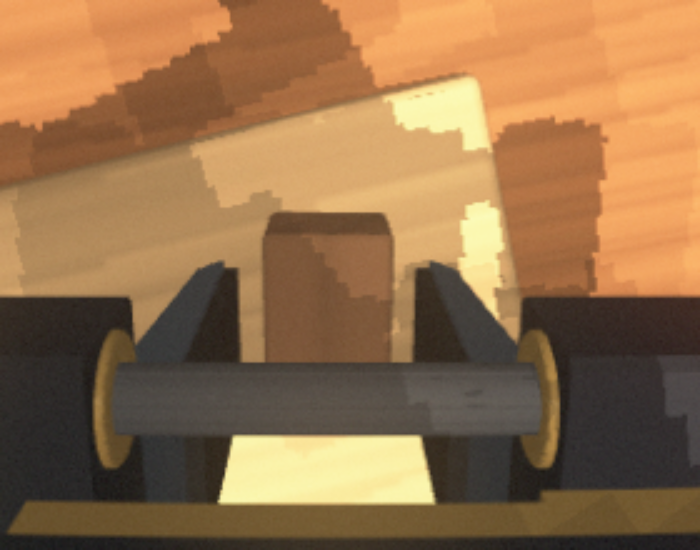

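The block is gripped now (width 28.9, force 20). I'll lift it and carry it to the bin.

```bash
python3 -m crank '[{"grip":0.02,"x":0,"y":0,"z":-0.015,"yaw":0},{"grip":0.02,"x":0,"y":0,"z":-0.04,"yaw":0},{"grip":0.02,"x":0,"y":0,"z":-0.075,"yaw":0},{"grip":0.02,"x":0,"y":0,"z":-0.11,"yaw":0},{"grip":0.02,"x":0,"y":0,"z":-0.14,"yaw":0}]' 25
python3 -m crank '[{"grip":0.02,"x":0.005,"y":0.025,"z":0,"yaw":0},{"grip":0.02,"x":0.01,"y":0.055,"z":0,"yaw":0},{"grip":0.02,"x":0.016,"y":0.085,"z":0,"yaw":0},{"grip":0.02,"x":0.022,"y":0.115,"z":0,"yaw":0},{"grip":0.02,"x":0.028,"y":0.145,"z":0,"yaw":0}]' 25
python3 -m crank '[{"grip":0.02,"x":0.006,"y":0.03,"z":0,"yaw":0},{"grip":0.02,"x":0.012,"y":0.06,"z":0,"yaw":0},{"grip":0.02,"x":0.018,"y":0.09,"z":0,"yaw":0},{"grip":0.02,"x":0.025,"y":0.12,"z":0,"yaw":0},{"grip":0.02,"x":0.029,"y":0.15,"z":0,"yaw":0}]' 25
python3 -m crank '[{"grip":0.02,"x":0,"y":0,"z":0.02,"yaw":0},{"grip":0.02,"x":0,"y":0,"z":0.04,"yaw":0},{"grip":0.02,"x":0,"y":0,"z":0.06,"yaw":0},{"grip":0.02,"x":0,"y":0,"z":0.075,"yaw":0},{"grip":0.06,"x":0,"y":0,"z":0.075,"yaw":0}]' 25
python3 -m crank '[{"grip":0.06,"x":0,"y":0,"z":0,"yaw":0},{"grip":0.06,"x":0,"y":0,"z":0,"yaw":0},{"grip":0.06,"x":0,"y":0,"z":0,"yaw":0},{"grip":0.06,"x":0,"y":0,"z":0,"yaw":0},{"grip":0.06,"x":0,"y":0,"z":0,"yaw":0}]' 25
python3 -m crank '[{"grip":0.06,"x":0,"y":0,"z":-0.02,"yaw":0},{"grip":0.06,"x":0,"y":0,"z":-0.04,"yaw":0},{"grip":0.06,"x":0,"y":0,"z":-0.06,"yaw":0},{"grip":0.06,"x":0,"y":0,"z":-0.075,"yaw":0},{"grip":0.06,"x":0,"y":0,"z":-0.075,"yaw":0}]' 25
python3 -c "
from h import *
goal(529,69,152)
im=snap('top','top3.png');cv2.imwrite('pics/z3.png',cv2.resize(cv2.imread('pics/top3.png')[140:320,10:393],None,fx=2,fy=2))"
```

```text
time_s: 7.02
ee_pos: [476.6, 139.8, 168.2]
ee_rot: [180.0, 0.0, 169.0]
force: [0.6, 0.3, -0.8]
gripper_width: 28.5
gripper_force: 25.0
time_s: 7.43
ee_pos: [476.3, 288.7, 166.2]
ee_rot: [-180.0, -0.0, 169.0]
force: [0.2, -0.1, -0.3]
gripper_width: 28.6
gripper_force: 25.0
time_s: 7.85
ee_pos: [476.0, 441.7, 165.9]
ee_rot: [-180.0, -0.0, 169.0]
force: [1.4, 0.2, -1.2]
gripper_width: 28.7
gripper_force: 25.0
time_s: 8.27
ee_pos: [474.7, 438.6, 87.1]
ee_rot: [-179.6, -0.3, 169.0]
force: [0.0, -0.8, 0.4]
gripper_width: 32.7
gripper_force: 0.0
time_s: 8.68
ee_pos: [477.2, 440.6, 92.4]
ee_rot: [179.9, 0.1, 169.0]
force: [0.6, 0.6, -0.4]
gripper_width: 59.7
gripper_force: 0.0
time_s: 9.1
ee_pos: [478.5, 441.7, 170.7]
ee_rot: [179.6, 0.3, 169.0]
force: [-0.2, 1.4, 0.4]
gripper_width: 60.1
gripper_force: 0.0
row x -0.121 y -0.356 yaw 0.297 now [478.5 441.7 170.7] rot [179.6   0.3 169. ] w 60.1
```

View pics/z3.png

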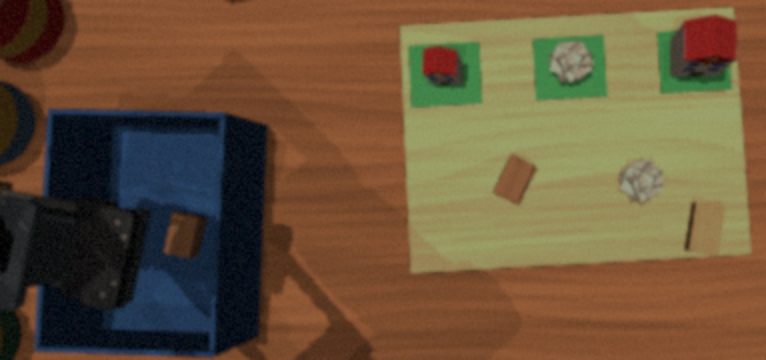

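Block 2 is in the bin at (183,235) and the other four are unmoved. Next is block 1.

```bash
python3 -m crank '[{"grip":0.06,"x":-0.01,"y":-0.03,"z":0,"yaw":0},{"grip":0.06,"x":-0.022,"y":-0.066,"z":0,"yaw":0},{"grip":0.06,"x":-0.034,"y":-0.103,"z":0,"yaw":0},{"grip":0.06,"x":-0.047,"y":-0.14,"z":0,"yaw":0},{"grip":0.06,"x":-0.06,"y":-0.178,"z":0,"yaw":0}]'
python3 -m crank '[{"grip":0.06,"x":-0.012,"y":-0.037,"z":0,"yaw":0.06},{"grip":0.06,"x":-0.025,"y":-0.074,"z":0,"yaw":0.12},{"grip":0.06,"x":-0.037,"y":-0.11,"z":0,"yaw":0.18},{"grip":0.06,"x":-0.05,"y":-0.147,"z":0,"yaw":0.24},{"grip":0.06,"x":-0.061,"y":-0.178,"z":0,"yaw":0.297}]'
python3 -m crank '[{"grip":0.06,"x":0,"y":0,"z":0.03,"yaw":0},{"grip":0.06,"x":0,"y":0,"z":0.065,"yaw":0},{"grip":0.06,"x":0,"y":0,"z":0.1,"yaw":0},{"grip":0.06,"x":0,"y":0,"z":0.125,"yaw":0},{"grip":0.06,"x":0,"y":0,"z":0.14,"yaw":0}]'
python3 -m crank '[{"grip":0.06,"x":0,"y":0,"z":0,"yaw":0},{"grip":0.02,"x":0,"y":0,"z":0,"yaw":0},{"grip":0.02,"x":0,"y":0,"z":0,"yaw":0},{"grip":0.02,"x":0,"y":0,"z":0,"yaw":0},{"grip":0.02,"x":0,"y":0,"z":0,"yaw":0}]' 25
python3 -m crank '[{"grip":0.02,"x":0,"y":0,"z":0,"yaw":0},{"grip":0.02,"x":0,"y":0,"z":0,"yaw":0},{"grip":0.02,"x":0,"y":0,"z":0,"yaw":0},{"grip":0.02,"x":0,"y":0,"z":-0.02,"yaw":0},{"grip":0.02,"x":0,"y":0,"z":-0.04,"yaw":0}]' 25
python3 -m crank '[{"grip":0.02,"x":0,"y":0,"z":-0.02,"yaw":0},{"grip":0.02,"x":0,"y":0,"z":-0.04,"yaw":0},{"grip":0.02,"x":0,"y":0,"z":-0.06,"yaw":0},{"grip":0.02,"x":0,"y":0,"z":-0.08,"yaw":0},{"grip":0.02,"x":0,"y":0,"z":-0.1,"yaw":0}]' 25
python3 -c "
from h import *
goal(520,440,152)"
```

```text
time_s: 9.57
ee_pos: [500.8, 252.2, 164.8]
ee_rot: [-179.9, -0.1, 169.1]
force: [0.1, -0.0, 0.4]
gripper_width: 59.8
gripper_force: 0.0
time_s: 9.98
ee_pos: [526.7, 65.2, 165.0]
ee_rot: [-179.9, -0.1, 151.8]
force: [0.4, -0.7, -0.3]
gripper_width: 60.0
gripper_force: 0.0
time_s: 10.4
ee_pos: [524.4, 67.2, 22.1]
ee_rot: [-179.8, -0.3, 152.0]
force: [-0.6, 0.4, 0.8]
gripper_width: 59.9
gripper_force: 0.0
time_s: 10.82
ee_pos: [528.6, 67.9, 27.5]
ee_rot: [179.9, 0.1, 152.0]
force: [0.6, -1.1, 0.2]
gripper_width: 36.3
gripper_force: 0.2
time_s: 11.23
ee_pos: [526.6, 67.6, 66.2]
ee_rot: [-179.9, -0.1, 152.0]
force: [-0.3, -0.1, -0.0]
gripper_width: 20.0
gripper_force: 0.0
time_s: 11.65
ee_pos: [527.4, 67.7, 167.5]
ee_rot: [180.0, 0.0, 152.0]
force: [0.0, 0.5, -0.3]
gripper_width: 20.2
gripper_force: 0.0
row x 0.181 y 0.325 yaw -0.000 now [527.4  67.7 167.5] rot [180.   0. 152.] w 20.2
```

```bash
cat >> h.py <<'E'
def blobs(name,lo,hi,z,box,amin=60,f=None):
    c=camera_model(name); im=snap(name,f or 'tmp.png'); hsv=cv2.cvtColor(im,cv2.COLOR_RGB2HSV)
    m=cv2.inRange(hsv,lo,hi)
    n,l,s,ce=cv2.connectedComponentsWithStats(m)
    for i in range(1,n):
        if s[i,4]<amin: continue
        w=px2w(name,[ce[i]],z,c)[0]
        if box[0]<w[0]<box[1] and box[2]<w[1]<box[3]:
            ct=cv2.findContours((l==i).astype(np.uint8),cv2.RETR_EXTERNAL,cv2.CHAIN_APPROX_NONE)[0][0]
            q=px2w(name,ct.reshape(-1,2),z,c)[:,:2]; r=cv2.minAreaRect(q.astype(np.float32))
            print(name,'area',s[i,4],'px',ce[i].round(0),'rect',np.round(r[0],0),np.round(r[1],0),round(r[2],0))
E
python3 - <<'E'
from h import *
a=cv2.imread('pics/top0.png');h=cv2.cvtColor(a,cv2.COLOR_BGR2HSV)
for p in [(268,229),(270,226),(236,254),(363,253),(300,215),(300,255),(250,200)]: print(p,h[p[1],p[0]])
c=camera_model('wrist');s=state();snap('wrist','w4.png')
b=cv2.imread('pics/w4.png')
cv2.imwrite('pics/w4c.png',cv2.resize(b[120:340,150:430],None,fx=2.5,fy=2.5))
print(px2w('wrist',[(280,200),(280,230)],36,c).round(0))
E
```

```text
(268, 229) [ 12 147 127]
(270, 226) [ 13 143 128]
(236, 254) [ 12 142 129]
(363, 253) [ 18 122 150]
(300, 215) [ 30  91 152]
(300, 255) [ 24 109 147]
(250, 200) [ 32  93 153]
[[527.  68.  36.]
 [556.  54.  36.]]
```

View pics/w4c.png

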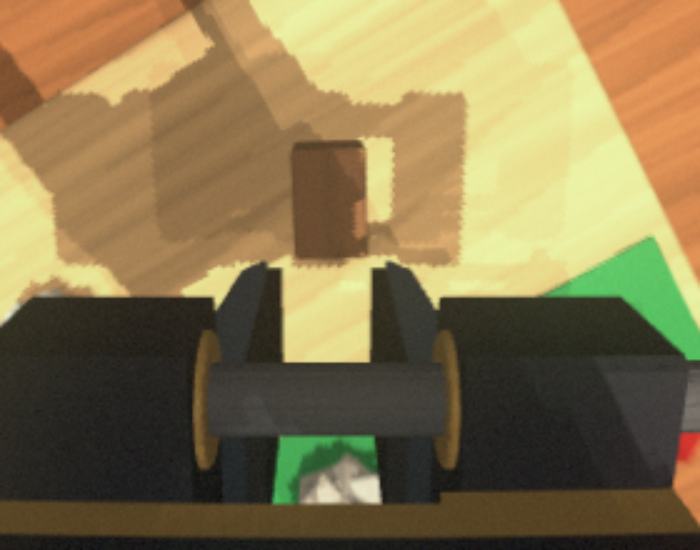

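Block 1 is still in place at (282,200), directly below the tool, so the fingers seem to reach higher than assumed. I'll go lower in small steps and watch the force.

```bash
python3 -m crank '[{"grip":0.06,"x":0,"y":0,"z":0.03,"yaw":0},{"grip":0.06,"x":0,"y":0,"z":0.06,"yaw":0},{"grip":0.06,"x":0,"y":0,"z":0.09,"yaw":0},{"grip":0.06,"x":0,"y":0,"z":0.11,"yaw":0},{"grip":0.06,"x":0,"y":0,"z":0.12,"yaw":0}]'
python3 -m crank '[{"grip":0.06,"x":0,"y":0,"z":0.01,"yaw":0},{"grip":0.06,"x":0,"y":0,"z":0.017,"yaw":0},{"grip":0.06,"x":0,"y":0,"z":0.02,"yaw":0},{"grip":0.06,"x":0,"y":0,"z":0.02,"yaw":0},{"grip":0.06,"x":0,"y":0,"z":0.02,"yaw":0}]'
python3 -m crank '[{"grip":0.06,"x":0,"y":0,"z":0.001,"yaw":0},{"grip":0.06,"x":0,"y":0,"z":0.001,"yaw":0},{"grip":0.06,"x":0,"y":0,"z":0.002,"yaw":0},{"grip":0.06,"x":0,"y":0,"z":0.002,"yaw":0},{"grip":0.06,"x":0,"y":0,"z":0.002,"yaw":0}]'
python3 -m crank '[{"grip":0.04,"x":0,"y":0,"z":0,"yaw":0},{"grip":0.04,"x":0,"y":0,"z":0,"yaw":0},{"grip":0.04,"x":0,"y":0,"z":0,"yaw":0},{"grip":0.04,"x":0,"y":0,"z":0,"yaw":0},{"grip":0.04,"x":0,"y":0,"z":0,"yaw":0}]'
python3 -m crank '[{"grip":0.02,"x":0,"y":0,"z":0,"yaw":0},{"grip":0.02,"x":0,"y":0,"z":0,"yaw":0},{"grip":0.02,"x":0,"y":0,"z":0,"yaw":0},{"grip":0.02,"x":0,"y":0,"z":0,"yaw":0},{"grip":0.02,"x":0,"y":0,"z":0,"yaw":0}]' 25
```

```text
time_s: 12.12
ee_pos: [525.5, 67.5, 43.4]
ee_rot: [-179.8, -0.2, 152.0]
force: [-1.4, -0.2, 0.6]
gripper_width: 50.6
gripper_force: 0.0
time_s: 12.53
ee_pos: [528.4, 67.8, 27.0]
ee_rot: [179.9, 0.1, 152.0]
force: [1.0, -0.2, 0.1]
gripper_width: 60.0
gripper_force: 0.0
time_s: 12.95
ee_pos: [527.8, 67.8, 24.4]
ee_rot: [180.0, 0.0, 152.0]
force: [-0.4, -0.3, 0.3]
gripper_width: 60.1
gripper_force: 0.0
time_s: 13.37
ee_pos: [527.7, 67.8, 24.2]
ee_rot: [180.0, -0.0, 152.0]
force: [-0.2, 0.9, -0.0]
gripper_width: 40.0
gripper_force: 0.0
time_s: 13.78
ee_pos: [527.7, 67.8, 24.2]
ee_rot: [180.0, -0.0, 152.0]
force: [0.1, 0.5, -0.5]
gripper_width: 29.4
gripper_force: 25.0
```

```bash
python3 -m crank '[{"grip":0.02,"x":0,"y":0,"z":-0.015,"yaw":0},{"grip":0.02,"x":0,"y":0,"z":-0.04,"yaw":0},{"grip":0.02,"x":0,"y":0,"z":-0.075,"yaw":0},{"grip":0.02,"x":0,"y":0,"z":-0.11,"yaw":0},{"grip":0.02,"x":0,"y":0,"z":-0.142,"yaw":0}]' 25
python3 -m crank '[{"grip":0.02,"x":0.02,"y":0.025,"z":0,"yaw":0},{"grip":0.02,"x":0.043,"y":0.055,"z":0,"yaw":0},{"grip":0.02,"x":0.067,"y":0.085,"z":0,"yaw":0},{"grip":0.02,"x":0.09,"y":0.115,"z":0,"yaw":0},{"grip":0.02,"x":0.115,"y":0.147,"z":0,"yaw":0}]' 25
python3 -m crank '[{"grip":0.02,"x":0.024,"y":0.03,"z":0,"yaw":0},{"grip":0.02,"x":0.048,"y":0.06,"z":0,"yaw":0},{"grip":0.02,"x":0.072,"y":0.09,"z":0,"yaw":0},{"grip":0.02,"x":0.097,"y":0.122,"z":0,"yaw":0},{"grip":0.02,"x":0.12,"y":0.15,"z":0,"yaw":0}]' 25
python3 -m crank '[{"grip":0.02,"x":0,"y":0,"z":0.02,"yaw":0},{"grip":0.02,"x":0,"y":0,"z":0.04,"yaw":0},{"grip":0.02,"x":0,"y":0,"z":0.055,"yaw":0},{"grip":0.02,"x":0,"y":0,"z":0.06,"yaw":0},{"grip":0.06,"x":0,"y":0,"z":0.06,"yaw":0}]' 25
python3 -m crank '[{"grip":0.06,"x":0,"y":0,"z":0,"yaw":0},{"grip":0.06,"x":0,"y":0,"z":0,"yaw":0},{"grip":0.06,"x":0,"y":0,"z":0,"yaw":0},{"grip":0.06,"x":0,"y":0,"z":0,"yaw":0},{"grip":0.06,"x":0,"y":0,"z":0,"yaw":0}]' 25
python3 -m crank '[{"grip":0.06,"x":0,"y":0,"z":-0.02,"yaw":0},{"grip":0.06,"x":0,"y":0,"z":-0.04,"yaw":0},{"grip":0.06,"x":0,"y":0,"z":-0.055,"yaw":0},{"grip":0.06,"x":0,"y":0,"z":-0.06,"yaw":0},{"grip":0.06,"x":0,"y":0,"z":-0.06,"yaw":0}]' 25
python3 -c "
from h import *
goal(476,-136,173.5)
goal(527,-68,160)
blobs('top',(5,110,60),(20,200,180),37,(430,730,-200,200))"
```

```text
time_s: 14.2
ee_pos: [527.6, 67.8, 168.1]
ee_rot: [180.0, 0.0, 152.0]
force: [0.1, 0.4, 0.1]
gripper_width: 29.7
gripper_force: 25.0
time_s: 14.62
ee_pos: [494.7, 252.7, 166.4]
ee_rot: [180.0, 0.0, 151.9]
force: [1.1, 1.2, 0.6]
gripper_width: 29.4
gripper_force: 25.0
time_s: 15.03
ee_pos: [458.8, 442.6, 166.1]
ee_rot: [180.0, -0.0, 152.0]
force: [0.6, 0.2, 0.3]
gripper_width: 29.9
gripper_force: 25.0
time_s: 15.45
ee_pos: [458.8, 439.6, 104.6]
ee_rot: [-179.8, -0.1, 152.0]
force: [0.7, 0.1, 0.3]
gripper_width: 33.0
gripper_force: 0.0
time_s: 15.87
ee_pos: [460.0, 440.5, 107.1]
ee_rot: [179.9, 0.0, 152.0]
force: [1.0, 0.7, 0.7]
gripper_width: 59.7
gripper_force: 0.0
time_s: 16.28
ee_pos: [460.4, 440.9, 168.1]
ee_rot: [179.8, 0.1, 152.0]
force: [-0.0, 0.3, -0.5]
gripper_width: 60.0
gripper_force: 0.0
row x -0.285 y -0.502 yaw -0.375 now [460.4 440.9 168.1] rot [1.798e+02 1.000e-01 1.520e+02] w 60.0
row x -0.298 y -0.418 yaw -0.140 now [460.4 440.9 168.1] rot [1.798e+02 1.000e-01 1.520e+02] w 60.0
top area 160633 px [284. 220.] rect [583.  39.] [ 933. 1286.] 0.0
```

```bash
python3 -m crank '[{"grip":0.075,"x":-0.015,"y":-0.021,"z":0,"yaw":0},{"grip":0.075,"x":-0.036,"y":-0.051,"z":0,"yaw":0},{"grip":0.075,"x":-0.057,"y":-0.08,"z":0,"yaw":0},{"grip":0.075,"x":-0.078,"y":-0.11,"z":0,"yaw":0},{"grip":0.075,"x":-0.1,"y":-0.14,"z":0,"yaw":0}]'
python3 -m crank '[{"grip":0.075,"x":-0.02,"y":-0.028,"z":0,"yaw":0},{"grip":0.075,"x":-0.04,"y":-0.056,"z":0,"yaw":0},{"grip":0.075,"x":-0.06,"y":-0.084,"z":0,"yaw":0},{"grip":0.075,"x":-0.08,"y":-0.112,"z":0,"yaw":0},{"grip":0.075,"x":-0.1,"y":-0.14,"z":0,"yaw":0}]'
python3 -m crank '[{"grip":0.075,"x":-0.02,"y":-0.028,"z":0,"yaw":0},{"grip":0.075,"x":-0.04,"y":-0.056,"z":0,"yaw":0},{"grip":0.075,"x":-0.06,"y":-0.084,"z":0,"yaw":0},{"grip":0.075,"x":-0.08,"y":-0.112,"z":0,"yaw":0},{"grip":0.075,"x":-0.098,"y":-0.138,"z":0,"yaw":0}]'
python3 -m crank '[{"grip":0.075,"x":0,"y":0,"z":0.03,"yaw":0},{"grip":0.075,"x":0,"y":0,"z":0.065,"yaw":0},{"grip":0.075,"x":0,"y":0,"z":0.1,"yaw":0},{"grip":0.075,"x":0,"y":0,"z":0.125,"yaw":0},{"grip":0.075,"x":0,"y":0,"z":0.138,"yaw":0}]'
python3 -m crank '[{"grip":0.075,"x":0,"y":0,"z":0.001,"yaw":0},{"grip":0.05,"x":0,"y":0,"z":0.001,"yaw":0},{"grip":0.05,"x":0,"y":0,"z":0.001,"yaw":0},{"grip":0.05,"x":0,"y":0,"z":0.001,"yaw":0},{"grip":0.05,"x":0,"y":0,"z":0.001,"yaw":0}]' 20
python3 -m crank '[{"grip":0.025,"x":0,"y":0,"z":0,"yaw":0},{"grip":0.025,"x":0,"y":0,"z":0,"yaw":0},{"grip":0.025,"x":0,"y":0,"z":0,"yaw":0},{"grip":0.025,"x":0,"y":0,"z":0,"yaw":0},{"grip":0.025,"x":0,"y":0,"z":0,"yaw":0}]' 20
```

```text
time_s: 16.75
ee_pos: [481.2, 267.9, 164.7]
ee_rot: [-179.9, -0.1, 152.0]
force: [1.6, -1.0, -0.1]
gripper_width: 75.2
gripper_force: 0.0
time_s: 17.17
ee_pos: [503.8, 97.4, 164.9]
ee_rot: [-179.9, -0.1, 152.0]
force: [0.4, 0.2, 0.5]
gripper_width: 75.3
gripper_force: 0.0
time_s: 17.58
ee_pos: [525.6, -70.5, 164.8]
ee_rot: [-180.0, -0.1, 152.0]
force: [1.4, 0.8, 0.6]
gripper_width: 75.1
gripper_force: 0.0
time_s: 18.0
ee_pos: [522.8, -68.3, 23.7]
ee_rot: [-179.8, -0.5, 152.0]
force: [-0.6, 0.1, 0.5]
gripper_width: 75.3
gripper_force: 0.0
time_s: 18.42
ee_pos: [527.3, -68.7, 28.4]
ee_rot: [180.0, 0.1, 152.0]
force: [-0.1, -0.0, -0.0]
gripper_width: 53.5
gripper_force: 20.0
time_s: 18.83
ee_pos: [527.3, -68.7, 28.2]
ee_rot: [179.9, 0.1, 152.0]
force: [-1.1, -0.0, 6.3]
gripper_width: 53.3
gripper_force: 20.0
```

Gripped at width 53, which is probably the diagonal. Lift and carry it.

```bash
python3 -m crank '[{"grip":0.025,"x":0,"y":0,"z":-0.01,"yaw":0},{"grip":0.025,"x":0,"y":0,"z":-0.035,"yaw":0},{"grip":0.025,"x":0,"y":0,"z":-0.07,"yaw":0},{"grip":0.025,"x":0,"y":0,"z":-0.105,"yaw":0},{"grip":0.025,"x":0,"y":0,"z":-0.139,"yaw":0}]' 20
python3 -m crank '[{"grip":0.025,"x":0.015,"y":0.024,"z":0,"yaw":0},{"grip":0.025,"x":0.033,"y":0.055,"z":0,"yaw":0},{"grip":0.025,"x":0.051,"y":0.085,"z":0,"yaw":0},{"grip":0.025,"x":0.07,"y":0.117,"z":0,"yaw":0},{"grip":0.025,"x":0.089,"y":0.1485,"z":0,"yaw":0}]' 20
python3 -m crank '[{"grip":0.025,"x":0.018,"y":0.03,"z":0,"yaw":0},{"grip":0.025,"x":0.036,"y":0.06,"z":0,"yaw":0},{"grip":0.025,"x":0.054,"y":0.09,"z":0,"yaw":0},{"grip":0.025,"x":0.072,"y":0.12,"z":0,"yaw":0},{"grip":0.025,"x":0.089,"y":0.1485,"z":0,"yaw":0}]' 20
python3 -m crank '[{"grip":0.025,"x":0.018,"y":0.03,"z":0,"yaw":0},{"grip":0.025,"x":0.036,"y":0.06,"z":0,"yaw":0},{"grip":0.025,"x":0.054,"y":0.09,"z":0,"yaw":0},{"grip":0.025,"x":0.072,"y":0.12,"z":0,"yaw":0},{"grip":0.025,"x":0.089,"y":0.1485,"z":0,"yaw":0}]' 20
python3 -m crank '[{"grip":0.025,"x":0,"y":0,"z":0.02,"yaw":0},{"grip":0.025,"x":0,"y":0,"z":0.04,"yaw":0},{"grip":0.025,"x":0,"y":0,"z":0.055,"yaw":0},{"grip":0.025,"x":0,"y":0,"z":0.06,"yaw":0},{"grip":0.075,"x":0,"y":0,"z":0.06,"yaw":0}]' 20
python3 -m crank '[{"grip":0.075,"x":0,"y":0,"z":0,"yaw":0},{"grip":0.075,"x":0,"y":0,"z":0,"yaw":0},{"grip":0.075,"x":0,"y":0,"z":0,"yaw":0},{"grip":0.075,"x":0,"y":0,"z":0,"yaw":0},{"grip":0.075,"x":0,"y":0,"z":0,"yaw":0}]' 20
python3 -m crank '[{"grip":0.06,"x":0,"y":0,"z":-0.02,"yaw":0},{"grip":0.06,"x":0,"y":0,"z":-0.04,"yaw":0},{"grip":0.06,"x":0,"y":0,"z":-0.055,"yaw":0},{"grip":0.06,"x":0,"y":0,"z":-0.06,"yaw":0},{"grip":0.06,"x":0,"y":0,"z":-0.06,"yaw":0}]' 20
python3 -c "
from h import *
goal(476,-136,173.5)
snap('top','top4.png')
a=cv2.imread('pics/top0.png').astype(int);b=cv2.imread('pics/top4.png').astype(int)
d=(np.abs(a-b).max(2)>25)[140:280,205:393].astype(np.uint8)
n,l,s,c=cv2.connectedComponentsWithStats(d)
for i in range(1,n):
  if s[i,4]>15: print('changed',s[i,4],c[i]+[205,140])"
```

```text
time_s: 19.25
ee_pos: [525.9, -68.6, 168.1]
ee_rot: [-180.0, -0.0, 152.0]
force: [1.3, 0.7, -0.3]
gripper_width: 53.2
gripper_force: 20.0
time_s: 19.67
ee_pos: [517.0, 105.6, 166.8]
ee_rot: [180.0, 0.0, 152.0]
force: [0.9, -0.3, -0.3]
gripper_width: 53.3
gripper_force: 20.0
time_s: 20.08
ee_pos: [508.1, 278.9, 166.7]
ee_rot: [-180.0, -0.0, 152.0]
force: [0.7, 0.2, -1.3]
gripper_width: 53.7
gripper_force: 20.0
time_s: 20.5
ee_pos: [499.2, 451.7, 166.6]
ee_rot: [-180.0, -0.0, 152.0]
force: [1.0, -1.0, -0.7]
gripper_width: 53.3
gripper_force: 20.0
time_s: 20.92
ee_pos: [499.0, 449.3, 104.8]
ee_rot: [-179.8, -0.1, 152.0]
force: [0.4, -0.2, 0.1]
gripper_width: 57.4
gripper_force: 0.0
time_s: 21.33
ee_pos: [500.3, 450.1, 107.1]
ee_rot: [179.9, 0.0, 152.0]
force: [0.6, -0.1, -0.1]
gripper_width: 75.5
gripper_force: 0.0
time_s: 21.75
ee_pos: [500.7, 450.6, 168.2]
ee_rot: [179.8, 0.1, 152.0]
force: [0.7, 0.3, 0.3]
gripper_width: 60.1
gripper_force: 0.0
row x -0.254 y -0.529 yaw -0.375 now [500.7 450.6 168.2] rot [1.798e+02 1.000e-01 1.520e+02] w 60.1
changed 351 [267.11965812 229.25641026]
changed 252 [329.07142857 229.5       ]
changed 361 [235.38781163 254.02770083]
```

Three scraps are cleared and the others are unchanged. Next is the card at (476,-136).

```bash
python3 -m crank '[{"grip":0.065,"x":-0.015,"y":-0.031,"z":0,"yaw":0},{"grip":0.065,"x":-0.032,"y":-0.066,"z":0,"yaw":0},{"grip":0.065,"x":-0.05,"y":-0.104,"z":0,"yaw":0},{"grip":0.065,"x":-0.068,"y":-0.14,"z":0,"yaw":0},{"grip":0.065,"x":-0.085,"y":-0.176,"z":0,"yaw":0}]'
python3 -m crank '[{"grip":0.065,"x":-0.017,"y":-0.035,"z":0,"yaw":0},{"grip":0.065,"x":-0.034,"y":-0.07,"z":0,"yaw":0},{"grip":0.065,"x":-0.051,"y":-0.105,"z":0,"yaw":0},{"grip":0.065,"x":-0.068,"y":-0.14,"z":0,"yaw":0},{"grip":0.065,"x":-0.085,"y":-0.176,"z":0,"yaw":0}]'
python3 -m crank '[{"grip":0.065,"x":-0.017,"y":-0.035,"z":0,"yaw":-0.075},{"grip":0.065,"x":-0.034,"y":-0.07,"z":0,"yaw":-0.15},{"grip":0.065,"x":-0.051,"y":-0.105,"z":0,"yaw":-0.225},{"grip":0.065,"x":-0.068,"y":-0.14,"z":0,"yaw":-0.3},{"grip":0.065,"x":-0.084,"y":-0.176,"z":0,"yaw":-0.375}]'
python3 -m crank '[{"grip":0.065,"x":0,"y":0,"z":0.03,"yaw":0},{"grip":0.065,"x":0,"y":0,"z":0.065,"yaw":0},{"grip":0.065,"x":0,"y":0,"z":0.1,"yaw":0},{"grip":0.065,"x":0,"y":0,"z":0.125,"yaw":0},{"grip":0.065,"x":0,"y":0,"z":0.136,"yaw":0}]'
python3 -m crank '[{"grip":0.065,"x":0,"y":0,"z":0.004,"yaw":0},{"grip":0.065,"x":0,"y":0,"z":0.006,"yaw":0},{"grip":0.045,"x":0,"y":0,"z":0.006,"yaw":0},{"grip":0.045,"x":0,"y":0,"z":0.006,"yaw":0},{"grip":0.045,"x":0,"y":0,"z":0.006,"yaw":0}]' 20
python3 -m crank '[{"grip":0.02,"x":0,"y":0,"z":0,"yaw":0},{"grip":0.02,"x":0,"y":0,"z":0,"yaw":0},{"grip":0.02,"x":0,"y":0,"z":0,"yaw":0},{"grip":0.02,"x":0,"y":0,"z":0,"yaw":0},{"grip":0.02,"x":0,"y":0,"z":0,"yaw":0}]' 25
python3 -c "
from h import *
goal(450,450,173.5)"
```

```text
time_s: 22.22
ee_pos: [491.1, 252.5, 164.6]
ee_rot: [-179.9, -0.1, 152.0]
force: [0.8, -0.3, 1.0]
gripper_width: 65.1
gripper_force: 0.0
time_s: 22.63
ee_pos: [483.5, 57.6, 165.0]
ee_rot: [-179.9, -0.1, 152.0]
force: [-0.3, -0.4, 0.9]
gripper_width: 65.1
gripper_force: 0.0
time_s: 23.05
ee_pos: [475.1, -137.0, 165.0]
ee_rot: [180.0, -0.1, 173.7]
force: [0.4, 0.0, -0.3]
gripper_width: 65.2
gripper_force: 0.0
time_s: 23.47
ee_pos: [472.4, -134.5, 25.7]
ee_rot: [179.9, -0.5, 173.4]
force: [-0.5, -0.7, 1.2]
gripper_width: 64.9
gripper_force: 0.0
time_s: 23.88
ee_pos: [477.1, -135.6, 25.2]
ee_rot: [-180.0, 0.1, 173.5]
force: [0.4, -0.3, -0.3]
gripper_width: 47.7
gripper_force: 0.0
time_s: 24.3
ee_pos: [476.7, -135.5, 24.8]
ee_rot: [-180.0, 0.1, 173.5]
force: [-0.0, 0.0, 5.0]
gripper_width: 31.4
gripper_force: 25.0
row x 0.093 y 0.579 yaw -0.000 now [ 476.7 -135.5   24.8] rot [-1.800e+02  1.000e-01  1.735e+02] w 31.4
```

```bash
python3 -m crank '[{"grip":0.02,"x":0,"y":0,"z":-0.015,"yaw":0},{"grip":0.02,"x":0,"y":0,"z":-0.04,"yaw":0},{"grip":0.02,"x":0,"y":0,"z":-0.075,"yaw":0},{"grip":0.02,"x":0,"y":0,"z":-0.11,"yaw":0},{"grip":0.02,"x":0,"y":0,"z":-0.142,"yaw":0}]' 25
python3 -m crank '[{"grip":0.02,"x":0.005,"y":0.034,"z":0,"yaw":0},{"grip":0.02,"x":0.011,"y":0.073,"z":0,"yaw":0},{"grip":0.02,"x":0.018,"y":0.113,"z":0,"yaw":0},{"grip":0.02,"x":0.025,"y":0.153,"z":0,"yaw":0},{"grip":0.02,"x":0.031,"y":0.193,"z":0,"yaw":0}]' 25
python3 -m crank '[{"grip":0.02,"x":0.006,"y":0.038,"z":0,"yaw":0},{"grip":0.02,"x":0.012,"y":0.077,"z":0,"yaw":0},{"grip":0.02,"x":0.018,"y":0.116,"z":0,"yaw":0},{"grip":0.02,"x":0.025,"y":0.155,"z":0,"yaw":0},{"grip":0.02,"x":0.031,"y":0.193,"z":0,"yaw":0}]' 25
python3 -m crank '[{"grip":0.02,"x":0.006,"y":0.038,"z":0,"yaw":0},{"grip":0.02,"x":0.012,"y":0.077,"z":0,"yaw":0},{"grip":0.02,"x":0.018,"y":0.116,"z":0,"yaw":0},{"grip":0.02,"x":0.025,"y":0.155,"z":0,"yaw":0},{"grip":0.02,"x":0.031,"y":0.193,"z":0,"yaw":0}]' 25
python3 -m crank '[{"grip":0.02,"x":0,"y":0,"z":0.02,"yaw":0},{"grip":0.02,"x":0,"y":0,"z":0.04,"yaw":0},{"grip":0.02,"x":0,"y":0,"z":0.05,"yaw":0},{"grip":0.02,"x":0,"y":0,"z":0.05,"yaw":0},{"grip":0.065,"x":0,"y":0,"z":0.05,"yaw":0}]' 25
python3 -m crank '[{"grip":0.065,"x":0,"y":0,"z":0,"yaw":0},{"grip":0.065,"x":0,"y":0,"z":0,"yaw":0},{"grip":0.065,"x":0,"y":0,"z":0,"yaw":0},{"grip":0.065,"x":0,"y":0,"z":0,"yaw":0},{"grip":0.065,"x":0,"y":0,"z":0,"yaw":0}]' 25
python3 -m crank '[{"grip":0.075,"x":0,"y":0,"z":-0.02,"yaw":0},{"grip":0.075,"x":0,"y":0,"z":-0.04,"yaw":0},{"grip":0.075,"x":0,"y":0,"z":-0.05,"yaw":0},{"grip":0.075,"x":0,"y":0,"z":-0.05,"yaw":0},{"grip":0.075,"x":0,"y":0,"z":-0.05,"yaw":0}]' 25
python3 -c "
from h import *
goal(656,8,170)
snap('top','top5.png')
a=cv2.imread('pics/top0.png').astype(int);b=cv2.imread('pics/top5.png').astype(int)
d=(np.abs(a-b).max(2)>25)[140:280,205:393].astype(np.uint8)
n,l,s,c=cv2.connectedComponentsWithStats(d)
for i in range(1,n):
  if s[i,4]>15: print('changed',s[i,4],c[i]+[205,140])"
```

```text
time_s: 24.72
ee_pos: [476.0, -135.3, 167.8]
ee_rot: [180.0, 0.0, 173.5]
force: [1.0, -0.6, -0.9]
gripper_width: 31.5
gripper_force: 25.0
time_s: 25.13
ee_pos: [466.6, 61.4, 166.2]
ee_rot: [180.0, -0.0, 173.4]
force: [0.3, 0.3, 0.0]
gripper_width: 31.9
gripper_force: 25.0
time_s: 25.55
ee_pos: [457.7, 257.1, 166.0]
ee_rot: [-180.0, -0.0, 173.5]
force: [0.1, 0.2, -0.2]
gripper_width: 32.0
gripper_force: 25.0
time_s: 25.97
ee_pos: [448.9, 452.3, 165.8]
ee_rot: [-180.0, -0.0, 173.5]
force: [0.9, -0.8, 0.3]
gripper_width: 31.5
gripper_force: 25.0
time_s: 26.38
ee_pos: [449.6, 449.9, 115.9]
ee_rot: [-179.9, -0.0, 173.5]
force: [-0.2, -0.0, 0.7]
gripper_width: 36.1
gripper_force: 0.0
time_s: 26.8
ee_pos: [449.9, 450.4, 116.9]
ee_rot: [179.9, 0.0, 173.5]
force: [0.3, -0.7, -0.4]
gripper_width: 64.6
gripper_force: 0.0
time_s: 27.22
ee_pos: [449.7, 450.4, 166.5]
ee_rot: [180.0, 0.0, 173.5]
force: [-0.9, -1.2, -0.5]
gripper_width: 75.4
gripper_force: 0.0
row x -0.255 y -0.416 yaw 0.061 now [449.7 450.4 166.5] rot [180.    0.  173.5] w 75.4
changed 349 [267.11461318 229.25501433]
changed 230 [329.00869565 229.53913043]
changed 189 [358.84126984 252.07936508]
changed 362 [235.38121547 254.22099448]
```

```bash
python3 -m crank '[{"grip":0.075,"x":-0.015,"y":-0.023,"z":0,"yaw":0},{"grip":0.075,"x":-0.032,"y":-0.052,"z":0,"yaw":0},{"grip":0.075,"x":-0.05,"y":-0.081,"z":0,"yaw":0},{"grip":0.075,"x":-0.068,"y":-0.11,"z":0,"yaw":0},{"grip":0.075,"x":-0.085,"y":-0.139,"z":0,"yaw":0}]'
python3 -m crank '[{"grip":0.075,"x":-0.017,"y":-0.027,"z":0,"yaw":0},{"grip":0.075,"x":-0.034,"y":-0.055,"z":0,"yaw":0},{"grip":0.075,"x":-0.051,"y":-0.083,"z":0,"yaw":0},{"grip":0.075,"x":-0.068,"y":-0.111,"z":0,"yaw":0},{"grip":0.075,"x":-0.085,"y":-0.139,"z":0,"yaw":0}]'
python3 -m crank '[{"grip":0.075,"x":-0.017,"y":-0.027,"z":0,"yaw":0},{"grip":0.075,"x":-0.034,"y":-0.055,"z":0,"yaw":0},{"grip":0.075,"x":-0.051,"y":-0.083,"z":0,"yaw":0},{"grip":0.075,"x":-0.07,"y":-0.115,"z":0,"yaw":0},{"grip":0.075,"x":-0.085,"y":-0.138,"z":0,"yaw":0}]'
python3 -m crank '[{"grip":0.075,"x":0,"y":0,"z":0.03,"yaw":0},{"grip":0.075,"x":0,"y":0,"z":0.06,"yaw":0},{"grip":0.075,"x":0,"y":0,"z":0.09,"yaw":0},{"grip":0.075,"x":0,"y":0,"z":0.115,"yaw":0},{"grip":0.075,"x":0,"y":0,"z":0.135,"yaw":0}]'
python3 -m crank '[{"grip":0.075,"x":0,"y":0,"z":0.004,"yaw":0},{"grip":0.075,"x":0,"y":0,"z":0.004,"yaw":0},{"grip":0.05,"x":0,"y":0,"z":0.004,"yaw":0},{"grip":0.05,"x":0,"y":0,"z":0.004,"yaw":0},{"grip":0.05,"x":0,"y":0,"z":0.004,"yaw":0}]' 20
python3 -m crank '[{"grip":0.025,"x":0,"y":0,"z":0,"yaw":0},{"grip":0.025,"x":0,"y":0,"z":0,"yaw":0},{"grip":0.025,"x":0,"y":0,"z":0,"yaw":0},{"grip":0.025,"x":0,"y":0,"z":0,"yaw":0},{"grip":0.025,"x":0,"y":0,"z":0,"yaw":0}]' 20
python3 -c "
from h import *
goal(510,430,173.5)"
```

```text
time_s: 27.68
ee_pos: [518.0, 300.9, 164.6]
ee_rot: [-179.9, -0.1, 173.5]
force: [0.9, 0.2, -0.5]
gripper_width: 74.9
gripper_force: 0.0
time_s: 28.1
ee_pos: [586.6, 153.2, 164.7]
ee_rot: [-180.0, -0.2, 173.5]
force: [-0.3, 0.3, -0.3]
gripper_width: 75.0
gripper_force: 0.0
time_s: 28.52
ee_pos: [655.7, 5.4, 164.5]
ee_rot: [-179.9, -0.1, 173.4]
force: [0.2, -1.0, 1.0]
gripper_width: 75.1
gripper_force: 0.0
time_s: 28.93
ee_pos: [653.3, 8.0, 27.2]
ee_rot: [-180.0, -0.3, 173.5]
force: [-0.4, -0.1, -0.2]
gripper_width: 74.9
gripper_force: 0.0
time_s: 29.35
ee_pos: [656.9, 8.2, 28.9]
ee_rot: [180.0, 0.2, 173.5]
force: [-0.3, -0.3, 0.6]
gripper_width: 57.9
gripper_force: 0.0
time_s: 29.77
ee_pos: [656.5, 8.2, 28.5]
ee_rot: [180.0, 0.1, 173.5]
force: [-0.4, 0.4, 5.3]
gripper_width: 47.3
gripper_force: 20.0
row x 0.193 y 0.402 yaw -0.000 now [656.5   8.2  28.5] rot [1.800e+02 1.000e-01 1.735e+02] w 47.3
```

```bash
python3 -m crank '[{"grip":0.025,"x":0,"y":0,"z":-0.01,"yaw":0},{"grip":0.025,"x":0,"y":0,"z":-0.035,"yaw":0},{"grip":0.025,"x":0,"y":0,"z":-0.07,"yaw":0},{"grip":0.025,"x":0,"y":0,"z":-0.105,"yaw":0},{"grip":0.025,"x":0,"y":0,"z":-0.139,"yaw":0}]' 20
python3 -m crank '[{"grip":0.025,"x":0.01,"y":0.02,"z":0,"yaw":0},{"grip":0.025,"x":0.023,"y":0.048,"z":0,"yaw":0},{"grip":0.025,"x":0.036,"y":0.076,"z":0,"yaw":0},{"grip":0.025,"x":0.05,"y":0.105,"z":0,"yaw":0},{"grip":0.025,"x":0.064,"y":0.134,"z":0,"yaw":0}]' 20
python3 -m crank '[{"grip":0.025,"x":0.013,"y":0.027,"z":0,"yaw":0},{"grip":0.025,"x":0.026,"y":0.054,"z":0,"yaw":0},{"grip":0.025,"x":0.039,"y":0.081,"z":0,"yaw":0},{"grip":0.025,"x":0.052,"y":0.108,"z":0,"yaw":0},{"grip":0.025,"x":0.064,"y":0.134,"z":0,"yaw":0}]' 20
python3 -m crank '[{"grip":0.025,"x":0.013,"y":0.027,"z":0,"yaw":0},{"grip":0.025,"x":0.026,"y":0.054,"z":0,"yaw":0},{"grip":0.025,"x":0.039,"y":0.081,"z":0,"yaw":0},{"grip":0.025,"x":0.052,"y":0.108,"z":0,"yaw":0},{"grip":0.025,"x":0.064,"y":0.134,"z":0,"yaw":0}]' 20
python3 -m crank '[{"grip":0.025,"x":0,"y":0,"z":0.02,"yaw":0},{"grip":0.025,"x":0,"y":0,"z":0.035,"yaw":0},{"grip":0.025,"x":0,"y":0,"z":0.04,"yaw":0},{"grip":0.025,"x":0,"y":0,"z":0.04,"yaw":0},{"grip":0.075,"x":0,"y":0,"z":0.04,"yaw":0}]' 20
python3 -m crank '[{"grip":0.075,"x":0,"y":0,"z":0,"yaw":0},{"grip":0.075,"x":0,"y":0,"z":0,"yaw":0},{"grip":0.075,"x":0,"y":0,"z":0,"yaw":0},{"grip":0.075,"x":0,"y":0,"z":0,"yaw":0},{"grip":0.075,"x":0,"y":0,"z":0,"yaw":0}]' 20
python3 -m crank '[{"grip":0.075,"x":0,"y":0,"z":-0.02,"yaw":0},{"grip":0.075,"x":0,"y":0,"z":-0.035,"yaw":0},{"grip":0.075,"x":0,"y":0,"z":-0.04,"yaw":0},{"grip":0.075,"x":0,"y":0,"z":-0.04,"yaw":0},{"grip":0.075,"x":0,"y":0,"z":-0.04,"yaw":0}]' 20
python3 -c "
from h import *
goal(436,-362,100)
snap('top','top6.png');cv2.imwrite('pics/t6.png',cv2.resize(cv2.imread('pics/top6.png')[140:320,10:510],None,fx=1.6,fy=1.6))"
```

```text
time_s: 30.18
ee_pos: [655.3, 8.1, 168.0]
ee_rot: [180.0, -0.0, 173.5]
force: [0.6, 0.2, 0.6]
gripper_width: 47.2
gripper_force: 20.0
time_s: 30.6
ee_pos: [606.6, 149.6, 166.6]
ee_rot: [180.0, -0.0, 173.4]
force: [-0.2, 0.2, 0.4]
gripper_width: 47.3
gripper_force: 20.0
time_s: 31.02
ee_pos: [558.0, 290.3, 166.6]
ee_rot: [180.0, -0.0, 173.5]
force: [0.6, 1.1, 0.4]
gripper_width: 47.4
gripper_force: 20.0
time_s: 31.43
ee_pos: [509.7, 430.7, 166.6]
ee_rot: [-180.0, -0.0, 173.5]
force: [-0.1, 0.0, -0.2]
gripper_width: 47.7
gripper_force: 20.0
time_s: 31.85
ee_pos: [510.9, 429.2, 126.7]
ee_rot: [180.0, 0.0, 173.5]
force: [-0.3, -0.5, -0.3]
gripper_width: 51.6
gripper_force: 0.0
time_s: 32.27
ee_pos: [510.8, 429.3, 126.7]
ee_rot: [180.0, 0.0, 173.5]
force: [-0.5, 0.6, -0.1]
gripper_width: 74.8
gripper_force: 0.0
time_s: 32.68
ee_pos: [510.5, 429.2, 166.0]
ee_rot: [-180.0, -0.0, 173.5]
force: [-0.4, 0.8, -0.6]
gripper_width: 74.9
gripper_force: 0.0
row x -0.016 y -0.795 yaw 1.282 now [510.5 429.2 166. ] rot [-180.    -0.   173.5] w 74.9
```

View pics/t6.png

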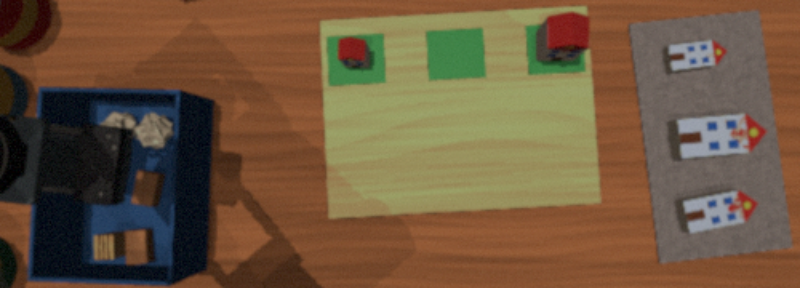

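All five scraps are in the bin and the board is clear. Now the middle spare. I plan to grip it near the roof at about 66 mm up the axis, around (437,-363), with yaw 97.7. Lifting it lightly should let it swing upright.

```bash
python3 -m crank '[{"grip":0.065,"x":-0.001,"y":-0.035,"z":0,"yaw":0},{"grip":0.065,"x":-0.002,"y":-0.075,"z":0,"yaw":0},{"grip":0.065,"x":-0.003,"y":-0.115,"z":0,"yaw":0},{"grip":0.065,"x":-0.004,"y":-0.156,"z":0,"yaw":0},{"grip":0.065,"x":-0.005,"y":-0.197,"z":0,"yaw":0}]'
python3 -m crank '[{"grip":0.065,"x":-0.001,"y":-0.039,"z":0,"yaw":0},{"grip":0.065,"x":-0.002,"y":-0.079,"z":0,"yaw":0},{"grip":0.065,"x":-0.003,"y":-0.12,"z":0,"yaw":0},{"grip":0.065,"x":-0.004,"y":-0.16,"z":0,"yaw":0},{"grip":0.065,"x":-0.004,"y":-0.2,"z":0,"yaw":0}]'
python3 -m crank '[{"grip":0.065,"x":-0.001,"y":-0.039,"z":0,"yaw":0},{"grip":0.065,"x":-0.002,"y":-0.079,"z":0,"yaw":0},{"grip":0.065,"x":-0.003,"y":-0.12,"z":0,"yaw":0},{"grip":0.065,"x":-0.004,"y":-0.16,"z":0,"yaw":0},{"grip":0.065,"x":-0.004,"y":-0.2,"z":0,"yaw":0}]'
python3 -m crank '[{"grip":0.065,"x":-0.001,"y":-0.039,"z":0,"yaw":0.08},{"grip":0.065,"x":-0.002,"y":-0.079,"z":0,"yaw":0.17},{"grip":0.065,"x":-0.003,"y":-0.12,"z":0,"yaw":0.26},{"grip":0.065,"x":-0.004,"y":-0.16,"z":0,"yaw":0.35},{"grip":0.065,"x":-0.004,"y":-0.199,"z":0,"yaw":0.44}]'
python3 -m crank '[{"grip":0.065,"x":0,"y":0,"z":0,"yaw":0.09},{"grip":0.065,"x":0,"y":0,"z":0,"yaw":0.18},{"grip":0.065,"x":0,"y":0,"z":0,"yaw":0.27},{"grip":0.065,"x":0,"y":0,"z":0,"yaw":0.36},{"grip":0.065,"x":0,"y":0,"z":0,"yaw":0.44}]'
python3 -m crank '[{"grip":0.065,"x":0,"y":0,"z":0,"yaw":0.09},{"grip":0.065,"x":0,"y":0,"z":0,"yaw":0.18},{"grip":0.065,"x":0,"y":0,"z":0,"yaw":0.27},{"grip":0.065,"x":0,"y":0,"z":0,"yaw":0.36},{"grip":0.065,"x":0,"y":0,"z":0,"yaw":0.443}]'
python3 -c "
from h import *
goal(437,-363,97.7)"
```

```text
time_s: 33.15
ee_pos: [492.0, 231.1, 164.9]
ee_rot: [-179.9, -0.1, 173.5]
force: [1.4, 0.4, -0.3]
gripper_width: 64.9
gripper_force: 0.0
time_s: 33.57
ee_pos: [473.3, 32.1, 165.3]
ee_rot: [-180.0, -0.1, 173.5]
force: [0.4, -0.1, 0.0]
gripper_width: 65.2
gripper_force: 0.0
time_s: 33.98
ee_pos: [454.6, -166.9, 165.3]
ee_rot: [180.0, -0.1, 173.5]
force: [1.2, 0.7, -0.1]
gripper_width: 64.9
gripper_force: 0.0
time_s: 34.4
ee_pos: [436.1, -365.2, 165.1]
ee_rot: [180.0, -0.1, 148.0]
force: [1.0, 0.2, 0.2]
gripper_width: 65.0
gripper_force: 0.0
time_s: 34.82
ee_pos: [436.5, -363.1, 164.8]
ee_rot: [-180.0, -0.1, 122.8]
force: [0.2, -0.0, -0.2]
gripper_width: 65.2
gripper_force: 0.0
time_s: 35.23
ee_pos: [436.6, -362.9, 164.9]
ee_rot: [-179.9, -0.1, 97.4]
force: [-0.4, 0.4, 0.4]
gripper_width: 64.8
gripper_force: 0.0
row x -0.000 y 0.000 yaw -0.005 now [ 436.6 -362.9  164.9] rot [-1.799e+02 -1.000e-01  9.740e+01] w 64.8
```

```bash
python3 -m crank '[{"grip":0.065,"x":0,"y":0,"z":0.03,"yaw":0},{"grip":0.065,"x":0,"y":0,"z":0.06,"yaw":0},{"grip":0.065,"x":0,"y":0,"z":0.09,"yaw":0},{"grip":0.065,"x":0,"y":0,"z":0.11,"yaw":0},{"grip":0.065,"x":0,"y":0,"z":0.12,"yaw":0}]'
python3 -m crank '[{"grip":0.065,"x":0,"y":0,"z":0.012,"yaw":0},{"grip":0.065,"x":0,"y":0,"z":0.02,"yaw":0},{"grip":0.065,"x":0,"y":0,"z":0.024,"yaw":0},{"grip":0.065,"x":0,"y":0,"z":0.025,"yaw":0},{"grip":0.055,"x":0,"y":0,"z":0.025,"yaw":0}]'
python3 -m crank '[{"grip":0.03,"x":0,"y":0,"z":0,"yaw":0},{"grip":0.03,"x":0,"y":0,"z":0,"yaw":0},{"grip":0.03,"x":0,"y":0,"z":0,"yaw":0},{"grip":0.03,"x":0,"y":0,"z":0,"yaw":0},{"grip":0.03,"x":0,"y":0,"z":0,"yaw":0}]' 6
python3 -m crank '[{"grip":0.03,"x":0,"y":0,"z":0,"yaw":0},{"grip":0.03,"x":0,"y":0,"z":0,"yaw":0},{"grip":0.03,"x":0,"y":0,"z":0,"yaw":0},{"grip":0.03,"x":0,"y":0,"z":-0.005,"yaw":0},{"grip":0.03,"x":0,"y":0,"z":-0.01,"yaw":0}]' 3
python3 -m crank '[{"grip":0.03,"x":0,"y":0,"z":-0.01,"yaw":0},{"grip":0.03,"x":0,"y":0,"z":-0.025,"yaw":0},{"grip":0.03,"x":0,"y":0,"z":-0.04,"yaw":0},{"grip":0.03,"x":0,"y":0,"z":-0.055,"yaw":0},{"grip":0.03,"x":0,"y":0,"z":-0.055,"yaw":0}]' 3
python3 -c "
from h import *
snap('top','t7a.png');snap('scene','s7a.png')
a=cv2.imread('pics/t7a.png')[190:310,400:520];b=cv2.imread('pics/s7a.png')[170:330,40:220];
o=np.hstack([cv2.resize(a,(400,400)),cv2.resize(b,(400,356))[:400] if 0 else cv2.resize(b,(400,400))]);cv2.imwrite('pics/m7.png',o)"
```

```text
time_s: 35.65
ee_pos: [434.9, -361.5, 42.3]
ee_rot: [-179.7, -0.3, 97.7]
force: [-0.5, 0.4, 0.4]
gripper_width: 65.5
gripper_force: 0.0
time_s: 36.07
ee_pos: [437.3, -363.6, 21.5]
ee_rot: [180.0, 0.0, 97.7]
force: [-0.2, 0.0, -0.6]
gripper_width: 61.0
gripper_force: 0.0
time_s: 36.48
ee_pos: [437.5, -363.8, 21.9]
ee_rot: [179.9, 0.1, 97.7]
force: [-0.1, 0.2, 3.5]
gripper_width: 44.2
gripper_force: 5.9
time_s: 36.9
ee_pos: [436.5, -362.8, 30.7]
ee_rot: [-179.9, -0.1, 97.7]
force: [-0.3, -0.2, -1.1]
gripper_width: 44.2
gripper_force: 3.0
time_s: 37.32
ee_pos: [438.7, -364.8, 89.5]
ee_rot: [179.8, 0.3, 97.7]
force: [-0.4, 0.2, -0.8]
gripper_width: 44.3
gripper_force: 3.0
```

View pics/m7.png

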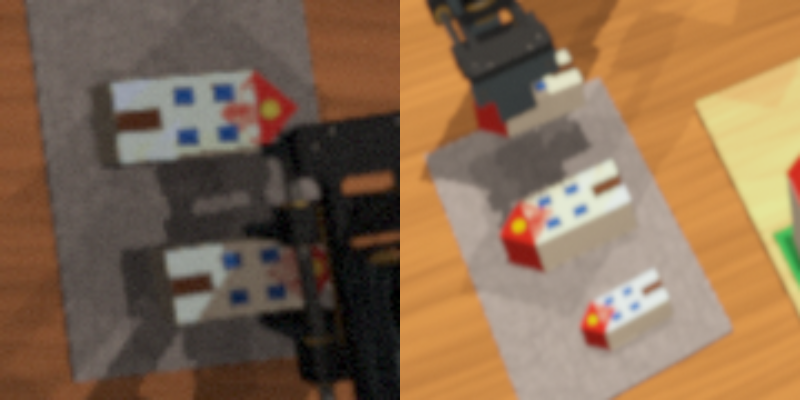

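The house is gripped (width 44.2) but stays horizontal: the right panel shows it held flat, so it won't swing on its own. The board edge can be a pivot: set the foot against the board's right edge, then move over it in an arc with a light grip.

```bash
python3 -m crank '[{"grip":0.03,"x":0.012,"y":0.007,"z":0,"yaw":0},{"grip":0.03,"x":0.032,"y":0.02,"z":0,"yaw":0.03},{"grip":0.03,"x":0.055,"y":0.034,"z":0,"yaw":0.06},{"grip":0.03,"x":0.078,"y":0.047,"z":0,"yaw":0.087},{"grip":0.03,"x":0.093,"y":0.056,"z":0,"yaw":0.087}]' 10
python3 -m crank '[{"grip":0.03,"x":0,"y":0,"z":0.01,"yaw":0},{"grip":0.03,"x":0,"y":0,"z":0.025,"yaw":0},{"grip":0.03,"x":0,"y":0,"z":0.04,"yaw":0},{"grip":0.03,"x":0,"y":0,"z":0.052,"yaw":0},{"grip":0.03,"x":0,"y":0,"z":0.058,"yaw":0}]' 10
python3 -m crank '[{"grip":0.03,"x":0,"y":0,"z":0,"yaw":0},{"grip":0.03,"x":0.002,"y":0,"z":0,"yaw":0},{"grip":0.03,"x":0.004,"y":0,"z":0,"yaw":0},{"grip":0.03,"x":0.006,"y":0,"z":0,"yaw":0},{"grip":0.03,"x":0.008,"y":0,"z":0,"yaw":0}]' 10
python3 -m crank '[{"grip":0.03,"x":0.001,"y":0,"z":0,"yaw":0},{"grip":0.03,"x":0.002,"y":0,"z":0,"yaw":0},{"grip":0.03,"x":0.003,"y":0,"z":0,"yaw":0},{"grip":0.03,"x":0.004,"y":0,"z":0,"yaw":0},{"grip":0.03,"x":0.004,"y":0,"z":0,"yaw":0}]' 10
python3 -c "
from h import *
s=state();print(s['ee_pos'],s['ee_rot'],s['force'],s['torque'])
snap('scene','s8.png')"
```

```text
time_s: 37.83
ee_pos: [479.9, -260.4, 84.9]
ee_rot: [-179.9, -0.2, 92.7]
force: [0.1, -0.5, -1.2]
gripper_width: 44.0
gripper_force: 10.0
time_s: 38.25
ee_pos: [478.4, -262.7, 25.4]
ee_rot: [-179.7, -0.2, 92.7]
force: [-0.3, 0.4, -1.1]
gripper_width: 43.8
gripper_force: 10.0
time_s: 38.67
ee_pos: [480.2, -255.8, 28.9]
ee_rot: [179.9, 0.0, 92.7]
force: [0.5, 0.2, -0.6]
gripper_width: 43.8
gripper_force: 10.0
time_s: 39.08
ee_pos: [480.1, -253.3, 28.9]
ee_rot: [179.9, 0.2, 92.8]
force: [-1.6, -4.8, 0.7]
gripper_width: 44.0
gripper_force: 10.0
[ 480.06188276 -253.31616001   28.88163871] [179.93795655   0.18559957  92.77283641] [-1.64559143 -4.82794904  0.69517336] [-1.07900048  0.34044198  0.06276651]
```

Contact is confirmed (-4.8 N in y). Lower slightly for a better bite, then do the arc at 3 N.

```bash
python3 -m crank '[{"grip":0.03,"x":-0.003,"y":0,"z":0,"yaw":0},{"grip":0.03,"x":-0.003,"y":0,"z":0.003,"yaw":0},{"grip":0.03,"x":-0.003,"y":0,"z":0.004,"yaw":0},{"grip":0.03,"x":0,"y":0,"z":0.004,"yaw":0},{"grip":0.03,"x":0,"y":0,"z":0.004,"yaw":0}]' 5
python3 -m crank '[{"grip":0.03,"x":0.0065,"y":0,"z":-0.008,"yaw":0},{"grip":0.03,"x":0.0115,"y":0,"z":-0.0155,"yaw":0},{"grip":0.03,"x":0.0175,"y":0,"z":-0.022,"yaw":0},{"grip":0.03,"x":0.0243,"y":0,"z":-0.0278,"yaw":0},{"grip":0.03,"x":0.032,"y":0,"z":-0.0322,"yaw":0}]' 3
python3 -m crank '[{"grip":0.03,"x":0.008,"y":0,"z":-0.0038,"yaw":0},{"grip":0.03,"x":0.016,"y":0,"z":-0.006,"yaw":0},{"grip":0.03,"x":0.0248,"y":0,"z":-0.0075,"yaw":0},{"grip":0.03,"x":0.033,"y":0,"z":-0.0073,"yaw":0},{"grip":0.03,"x":0.0415,"y":0,"z":-0.0066,"yaw":0}]' 3
python3 -c "
from h import *
s=state();print(s['ee_pos'],s['force'],s['torque'])
snap('top','t9.png');snap('scene','s9.png');snap('wrist','w9.png')
a=cv2.imread('pics/t9.png')[170:290,360:480];b=cv2.imread('pics/s9.png')[120:280,100:260];c=cv2.imread('pics/w9.png')[120:400,140:420]
cv2.imwrite('pics/m9.png',np.hstack([cv2.resize(i,(265,265)) if k==0 else cv2.resize(i,(265,265)) for k,i in enumerate((a,b,c))]))
cv2.imwrite('pics/m9.png',np.hstack([cv2.resize(b,(500,500)),np.vstack([cv2.resize(a,(250,250)),cv2.resize(c,(250,250))])]))"
```

```text
time_s: 39.55
ee_pos: [479.7, -252.8, 24.4]
ee_rot: [180.0, 0.1, 92.8]
force: [-1.7, -4.7, 0.5]
gripper_width: 44.0
gripper_force: 5.0
time_s: 39.97
ee_pos: [478.3, -219.4, 57.4]
ee_rot: [180.0, 0.0, 92.7]
force: [-0.8, -2.6, 2.3]
gripper_width: 43.8
gripper_force: 3.0
time_s: 40.38
ee_pos: [476.0, -177.1, 63.1]
ee_rot: [-180.0, -0.0, 92.7]
force: [-0.3, -1.3, 4.4]
gripper_width: 44.0
gripper_force: 3.0
[ 476.01860755 -177.13082672   63.12464268] [-0.28364524 -1.32734208  4.39512841] [-0.20636981  0.26851161 -0.02781649]
```

View pics/m9.png

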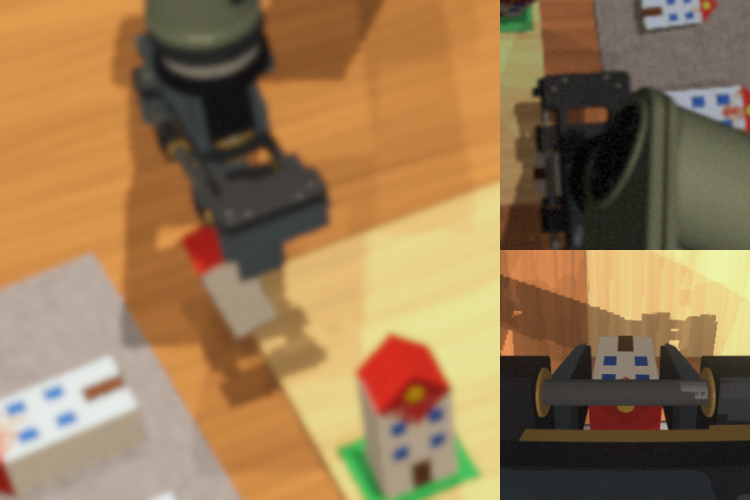

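It is working: the house has tilted to about 60°, with its foot on the board edge. Continue the arc onto the board, dragging the foot so it squares up.

```bash
python3 -m crank '[{"grip":0.03,"x":0.005,"y":0,"z":0,"yaw":0},{"grip":0.03,"x":0.01,"y":0,"z":0.001,"yaw":0},{"grip":0.03,"x":0.015,"y":0,"z":0.0025,"yaw":0},{"grip":0.03,"x":0.02,"y":0,"z":0.004,"yaw":0},{"grip":0.03,"x":0.025,"y":0,"z":0.004,"yaw":0}]' 3
python3 -m crank '[{"grip":0.03,"x":0.006,"y":0,"z":0,"yaw":0},{"grip":0.03,"x":0.012,"y":0,"z":0,"yaw":0},{"grip":0.03,"x":0.02,"y":0,"z":0,"yaw":0},{"grip":0.03,"x":0.028,"y":0,"z":0,"yaw":0},{"grip":0.03,"x":0.035,"y":0,"z":0,"yaw":0}]' 3
python3 -m crank '[{"grip":0.03,"x":0,"y":0,"z":0.001,"yaw":0},{"grip":0.03,"x":0,"y":0,"z":0.002,"yaw":0},{"grip":0.03,"x":0,"y":0,"z":0.003,"yaw":0},{"grip":0.03,"x":0,"y":0,"z":0.003,"yaw":0},{"grip":0.03,"x":0,"y":0,"z":0.003,"yaw":0}]' 3
python3 -c "
from h import *
s=state();print(s['ee_pos'],s['force'],s['torque'])
snap('top','t10.png');snap('scene','s10.png');snap('wrist','w10.png')
a=cv2.imread('pics/w9.png');b=cv2.imread('pics/w10.png')
for n,i in(('9',a),('10',b)):
  h=cv2.cvtColor(i,cv2.COLOR_BGR2HSV);m=(cv2.inRange(h,(0,150,60),(8,255,255))|cv2.inRange(h,(172,150,60),(180,255,255)))
  m[:, :200]=0;m[:,360:]=0;ys,xs=np.nonzero(m);print(n,len(ys),ys.min() if len(ys) else 0,ys.max() if len(ys) else 0,xs.min(),xs.max())"
```

```text
time_s: 40.95
ee_pos: [474.9, -153.0, 58.6]
ee_rot: [-180.0, -0.0, 92.7]
force: [-0.9, -0.8, 0.1]
gripper_width: 44.2
gripper_force: 3.0
time_s: 41.37
ee_pos: [473.2, -117.4, 58.9]
ee_rot: [-180.0, -0.0, 92.7]
force: [-0.3, -0.4, -1.1]
gripper_width: 44.0
gripper_force: 3.0
time_s: 41.78
ee_pos: [473.4, -118.8, 56.2]
ee_rot: [180.0, 0.0, 92.7]
force: [-1.9, -0.4, 4.8]
gripper_width: 43.9
gripper_force: 3.0
[ 473.35271619 -118.76370382   56.17716637] [-1.86719854 -0.44003664  4.7581459 ] [-0.15429046  0.41651287 -0.06025439]
9 2046 295 321 239 321
10 2267 294 321 238 323
```

```bash
cat > tilt.py <<'E'
from h import *
def red(f,box):
    i=cv2.imread(f);h=cv2.cvtColor(i,cv2.COLOR_BGR2HSV);m=(cv2.inRange(h,(0,150,70),(8,255,255))|cv2.inRange(h,(172,150,70),(180,255,255)))
    q=np.zeros_like(m);q[box[1]:box[3],box[0]:box[2]]=m[box[1]:box[3],box[0]:box[2]];ys,xs=np.nonzero(q);return len(xs),(xs.mean(),ys.mean()) if len(xs) else None,(xs.min(),xs.max(),ys.min(),ys.max()) if len(xs) else None
def pr(X,n):
    c=camera_model(n);return cv2.projectPoints(np.array(X,float).reshape(-1,1,3),cv2.Rodrigues(np.array(c['R']))[0],np.array(c['t']),np.array(c['intrinsics']),np.array(c['distortion'],float))[0].reshape(-1,2)
# axis a (grasp pt), roof lean dir d=(dx,dy) horizontal, h axis height along house, e = axis offset from back face
def model(a,d,th,h=60,e=21.6):
    t=np.radians(th);z=np.array([d[0]*np.cos(t),d[1]*np.cos(t),np.sin(t)]);x=np.array([-d[0]*np.sin(t),-d[1]*np.sin(t),np.cos(t)])
    y=np.cross(z,x);o=np.array(a)-h*z-(e-17)*x
    return o,x,y,z
E
python3 - <<'E'
from tilt import *
s=state();a=s['ee_pos']+[0,0,5]
d=np.array([np.cos(np.radians(-87.3)),np.sin(np.radians(-87.3))])
for th in(60,70,80,90):
  for h in(50,60):
    o,x,y,z=model(a,d,th,h);R=[o+100*z+17*sx*x for sx in(-1,1)]+[o+78*z+17*sx*x+22*sy*y for sx in(-1,1) for sy in(-1,1)]
    F=[o+17*sx*x+22*sy*y for sx in(-1,1) for sy in(-1,1)]
    p=pr(R,'scene');print(th,h,'roof',p.mean(0).round(0),p.min(0).round(0),p.max(0).round(0),'footz',min(f[2] for f in F).round(1),'foot lowest px',pr(F,'scene').max(0).round(0))
print(pr([a],'scene'))
print(red('pics/s10.png',(150,120,260,300)))
i=cv2.imread('pics/s10.png');cv2.imwrite('pics/s10c.png',cv2.resize(i[140:260,150:290],None,fx=5,fy=5))
E
```

```text
60 50 roof [192. 189.] [183. 179.] [203. 201.] footz 7.0 foot lowest px [221. 215.]
60 60 roof [195. 191.] [185. 181.] [206. 203.] footz -1.6 foot lowest px [224. 216.]
70 50 roof [194. 187.] [185. 179.] [206. 199.] footz 6.8 foot lowest px [219. 216.]
70 60 roof [196. 189.] [187. 181.] [207. 201.] footz -2.6 foot lowest px [220. 218.]
80 50 roof [196. 185.] [187. 178.] [208. 197.] footz 8.2 foot lowest px [216. 217.]
80 60 roof [198. 188.] [188. 181.] [209. 200.] footz -1.7 foot lowest px [217. 220.]
90 50 roof [199. 184.] [189. 177.] [210. 195.] footz 11.2 foot lowest px [213. 218.]
90 60 roof [199. 187.] [189. 180.] [210. 198.] footz 1.2 foot lowest px [213. 221.]
[[202.22416054 194.05878371]]
(606, (np.float64(219.73432343234325), np.float64(229.0990099009901)), (np.int64(183), np.int64(242), np.int64(182), np.int64(254)))
```

Run:
```python
from tilt import *
for f in('s9','s10'):print(f,red(f'pics/{f}.png',(150,150,225,212)))
a9=np.array([476,-177.1,68.1]);a10=np.array([473.4,-118.8,61.2])
d=np.array([np.cos(np.radians(-87.3)),np.sin(np.radians(-87.3))])
# wall mask: low-saturation bright pixels near the house
for f,a in(('s9',a9),('s10',a10)):
    i=cv2.imread(f'pics/{f}.png');h=cv2.cvtColor(i,cv2.COLOR_BGR2HSV)
    m=cv2.inRange(h,(0,0,90),(180,75,255));c=pr([a],'scene')[0];print('axis',c)
    q=np.zeros_like(m);x0,y0=int(c[0])-25,int(c[1])-10;q[y0:y0+55,x0:x0+60]=m[y0:y0+55,x0:x0+60]
    n,l,s,ce=cv2.connectedComponentsWithStats(q);k=1+s[1:,4].argmax();ct=cv2.findContours((l==k).astype(np.uint8),0,2)[0][0]
    print(f,s[k],cv2.approxPolyDP(ct,2,True).reshape(-1,2).tolist())
    for th in(60,70,80,90):
        o,x,y,z=model(a,d,th,50)
        w=[o+17*sx*x+22*sy*y+zz*z for zz in(0,78) for sx,sy in((-1,-1),(1,-1),(1,1),(-1,1))];print(th,pr(w,'scene').round(0).astype(int).tolist())
```

```text
s9 (136, (np.float64(164.72058823529412), np.float64(199.02941176470588)), (np.int64(158), np.int64(170), np.int64(192), np.int64(207)))
s10 (132, (np.float64(189.7348484848485), np.float64(189.0909090909091)), (np.int64(183), np.int64(196), np.int64(182), np.int64(196)))
axis [178.28263025 200.75533668]
s9 [166 203  21  24 285] [[173, 203], [166, 211], [177, 226], [186, 221], [182, 208], [177, 209]]
60 [[187, 222], [198, 212], [191, 200], [180, 210], [167, 208], [179, 198], [172, 186], [160, 196]]
70 [[184, 223], [196, 215], [188, 203], [177, 211], [168, 206], [181, 197], [174, 185], [161, 193]]
80 [[180, 224], [193, 217], [186, 205], [173, 212], [169, 204], [183, 197], [176, 184], [162, 191]]
90 [[176, 225], [190, 220], [182, 208], [169, 213], [171, 202], [186, 196], [178, 184], [164, 189]]
axis [202.19703328 194.06841698]
s10 [183 192  21  28 354] [[183, 192], [190, 217], [193, 219], [202, 216], [202, 202], [199, 196], [189, 199]]
60 [[211, 215], [221, 206], [214, 194], [203, 203], [192, 201], [203, 191], [196, 179], [185, 189]]
70 [[207, 216], [219, 208], [211, 197], [200, 204], [193, 199], [206, 190], [198, 179], [186, 187]]
80 [[203, 217], [216, 211], [208, 199], [196, 205], [194, 197], [208, 190], [200, 178], [187, 185]]
90 [[200, 218], [213, 213], [205, 201], [192, 206], [196, 195], [210, 190], [202, 178], [188, 183]]
```

The edge direction in the scene image (4,20) matches about 89°, so the house is upright but off-centre in the grip. I'll release it standing on the board and regrasp it centred.

```bash
python3 -m crank '[{"grip":0.046,"x":0,"y":0,"z":0,"yaw":0},{"grip":0.048,"x":0,"y":0,"z":0,"yaw":0},{"grip":0.055,"x":0,"y":0,"z":0,"yaw":0},{"grip":0.065,"x":0,"y":0,"z":0,"yaw":0},{"grip":0.07,"x":0,"y":0,"z":0,"yaw":0}]'
python3 -m crank '[{"grip":0.07,"x":0,"y":0,"z":-0.02,"yaw":0},{"grip":0.07,"x":0,"y":0,"z":-0.045,"yaw":0},{"grip":0.07,"x":0,"y":0,"z":-0.075,"yaw":0},{"grip":0.07,"x":0,"y":0,"z":-0.1,"yaw":0},{"grip":0.07,"x":0,"y":0,"z":-0.12,"yaw":0}]'
python3 -m crank '[{"grip":0.07,"x":-0.03,"y":0,"z":0,"yaw":0},{"grip":0.07,"x":-0.07,"y":0,"z":0,"yaw":0},{"grip":0.07,"x":-0.11,"y":0,"z":0,"yaw":0},{"grip":0.07,"x":-0.15,"y":0,"z":0,"yaw":0},{"grip":0.07,"x":-0.15,"y":0,"z":0,"yaw":0}]'
python3 - <<'E'
from tilt import *
s=state();print(s['ee_pos'])
snap('top','t11.png');snap('scene','s11.png')
for nm,f,B in(('top','pics/t11.png',(290,205,400,290)),('scene','pics/s11.png',(150,140,226,214))):
    i=cv2.imread(f);h=cv2.cvtColor(i,cv2.COLOR_BGR2HSV);m=(cv2.inRange(h,(0,150,60),(8,255,255))|cv2.inRange(h,(172,150,60),(180,255,255)))
    q=np.zeros_like(m);q[B[1]:B[3],B[0]:B[2]]=m[B[1]:B[3],B[0]:B[2]];n,l,st,ce=cv2.connectedComponentsWithStats(q)
    k=1+st[1:,4].argmax();ct=cv2.findContours((l==k).astype(np.uint8),0,1)[0][0];print(nm,st[k],ce[k].round(1),cv2.boxPoints(cv2.minAreaRect(ct)).round(1).tolist())
    if nm=='top':
        q=px2w('top',ct.reshape(-1,2),101)[:,:2];r=cv2.minAreaRect(q.astype(np.float32));print(r,px2w('top',[ce[k]],101))
E
```

```text
time_s: 42.35
ee_pos: [473.4, -118.4, 55.8]
ee_rot: [-180.0, -0.0, 92.7]
force: [-0.2, -0.1, 0.4]
gripper_width: 65.1
gripper_force: 0.0
time_s: 42.77
ee_pos: [474.0, -118.6, 178.1]
ee_rot: [179.9, 0.0, 92.7]
force: [0.4, 0.5, -0.1]
gripper_width: 70.6
gripper_force: 0.0
time_s: 43.18
ee_pos: [481.0, -274.7, 175.8]
ee_rot: [179.9, 0.2, 92.4]
force: [0.6, 0.7, 0.7]
gripper_width: 70.0
gripper_force: 0.0
[ 480.99700381 -274.67470671  175.81412994]
top [364 244  21  22 373] [374.  254.1] [[363.70001220703125, 244.3000030517578], [382.70001220703125, 242.0], [385.29998779296875, 263.70001220703125], [366.20001220703125, 265.8999938964844]]
((475.6668701171875, -145.89730834960938), (43.110816955566406, 38.339202880859375), 5.533080577850342) [[ 475.45212851 -144.90653355  101.        ]]
scene [182 181  19  17 213] [190.7 189. ] [[180.8000030517578, 185.39999389648438], [196.39999389648438, 180.1999969482422], [200.60000610351562, 192.8000030517578], [185.0, 198.0]]
```

Run:
```python
from tilt import *
d=np.array([np.cos(np.radians(-87.3)),np.sin(np.radians(-87.3))])
print(pr([[475.7,-145.6,101],[475.7,-145.6,12]],'scene').round(0).tolist())
i=cv2.imread('pics/s11.png');h=cv2.cvtColor(i,cv2.COLOR_BGR2HSV);m=cv2.inRange(h,(0,0,90),(180,75,255));q=np.zeros_like(m);q[175:235,165:230]=m[175:235,165:230]
n,l,s,ce=cv2.connectedComponentsWithStats(q);k=1+s[1:,4].argmax();ct=cv2.findContours((l==k).astype(np.uint8),0,2)[0][0];print(s[k],cv2.approxPolyDP(ct,1.5,True).reshape(-1,2).tolist())
o,x,y,z=model([475.7,-145.6,72],d,90,60,17)
print(pr([o+17*sx*x+22*sy*y+zz*z for zz in(0,78) for sx,sy in((-1,-1),(1,-1),(1,1),(-1,1))],'scene').round(0).astype(int).tolist())
goal(475.7,-145.6,92.7)
```

```text
[[190.0, 186.0], [194.0, 213.0]]
[184 195  19  25 326] [[199, 195], [191, 199], [184, 199], [186, 209], [192, 219], [202, 215]]
[[191, 221], [204, 216], [197, 204], [184, 209], [187, 198], [201, 193], [193, 181], [180, 186]]
row x 0.124 y 0.001 yaw -0.003 now [ 480.1 -269.3  175.5] rot [-1.80e+02 -1.00e-01  9.25e+01] w 70.1
```

The house stands upright where modelled, about (475.7,-145.6). Regrasp it centred.

```bash
python3 -m crank '[{"grip":0.07,"x":0.02,"y":0.001,"z":0,"yaw":0},{"grip":0.07,"x":0.05,"y":0.001,"z":0,"yaw":0},{"grip":0.07,"x":0.08,"y":0.001,"z":0,"yaw":0},{"grip":0.07,"x":0.11,"y":0.001,"z":0,"yaw":0},{"grip":0.07,"x":0.124,"y":0.001,"z":0,"yaw":0}]'
python3 -m crank '[{"grip":0.07,"x":0,"y":0,"z":0.015,"yaw":0},{"grip":0.07,"x":0,"y":0,"z":0.045,"yaw":0},{"grip":0.07,"x":0,"y":0,"z":0.075,"yaw":0},{"grip":0.07,"x":0,"y":0,"z":0.1,"yaw":0},{"grip":0.07,"x":0,"y":0,"z":0.111,"yaw":0}]'
python3 -m crank '[{"grip":0.07,"x":0,"y":0,"z":0,"yaw":0},{"grip":0.07,"x":0,"y":0,"z":0,"yaw":0},{"grip":0.05,"x":0,"y":0,"z":0,"yaw":0},{"grip":0.05,"x":0,"y":0,"z":0,"yaw":0},{"grip":0.05,"x":0,"y":0,"z":0,"yaw":0}]' 10
python3 -m crank '[{"grip":0.03,"x":0,"y":0,"z":0,"yaw":0},{"grip":0.03,"x":0,"y":0,"z":0,"yaw":0},{"grip":0.03,"x":0,"y":0,"z":0,"yaw":0},{"grip":0.03,"x":0,"y":0,"z":0,"yaw":0},{"grip":0.03,"x":0,"y":0,"z":0,"yaw":0}]' 25
python3 -m crank '[{"grip":0.03,"x":0,"y":0,"z":-0.005,"yaw":0},{"grip":0.03,"x":0,"y":0,"z":-0.015,"yaw":0},{"grip":0.03,"x":0,"y":0,"z":-0.025,"yaw":0},{"grip":0.03,"x":0,"y":0,"z":-0.03,"yaw":0},{"grip":0.03,"x":0,"y":0,"z":-0.03,"yaw":0}]' 25
python3 - <<'E'
from tilt import *
goal(655.6,8.5,182.7)
snap('scene','s12.png');print(red('pics/s12.png',(150,140,226,214)))
E
```

```text
time_s: 43.7
ee_pos: [474.3, -139.9, 175.9]
ee_rot: [-179.9, -0.1, 92.9]
force: [-0.9, 0.2, 0.0]
gripper_width: 70.0
gripper_force: 0.0
time_s: 44.12
ee_pos: [472.9, -141.8, 62.1]
ee_rot: [-179.7, -0.2, 92.8]
force: [-0.1, -0.2, -0.6]
gripper_width: 69.8
gripper_force: 0.0
time_s: 44.53
ee_pos: [476.4, -144.4, 66.2]
ee_rot: [179.9, 0.0, 92.7]
force: [0.6, 0.1, -0.4]
gripper_width: 52.6
gripper_force: 0.0
time_s: 44.95
ee_pos: [475.9, -144.5, 65.7]
ee_rot: [179.9, 0.0, 92.7]
force: [-0.8, 1.1, 6.3]
gripper_width: 44.0
gripper_force: 24.9
time_s: 45.37
ee_pos: [476.8, -144.7, 96.7]
ee_rot: [179.8, 0.1, 92.7]
force: [0.8, 0.2, -0.1]
gripper_width: 44.0
gripper_force: 24.9
row x 0.145 y 0.186 yaw -1.571 now [ 476.8 -144.7   96.7] rot [1.798e+02 1.000e-01 9.270e+01] w 44.0
(8, (np.float64(179.875), np.float64(177.125)), (np.int64(179), np.int64(181), np.int64(176), np.int64(178)))
```

```bash
python3 -m crank '[{"grip":0.03,"x":0.015,"y":0,"z":0,"yaw":0},{"grip":0.03,"x":0.045,"y":0,"z":0,"yaw":0},{"grip":0.03,"x":0.08,"y":0,"z":0,"yaw":0},{"grip":0.03,"x":0.115,"y":0,"z":0,"yaw":0},{"grip":0.03,"x":0.145,"y":0,"z":0,"yaw":0}]' 25
python3 -m crank '[{"grip":0.03,"x":0,"y":0,"z":0,"yaw":-0.09},{"grip":0.03,"x":0,"y":0,"z":0,"yaw":-0.19},{"grip":0.03,"x":0,"y":0,"z":0,"yaw":-0.3},{"grip":0.03,"x":0,"y":0,"z":0,"yaw":-0.41},{"grip":0.03,"x":0,"y":0,"z":0,"yaw":-0.52}]' 25
python3 -m crank '[{"grip":0.03,"x":0,"y":0,"z":0,"yaw":-0.1},{"grip":0.03,"x":0,"y":0,"z":0,"yaw":-0.2},{"grip":0.03,"x":0,"y":0,"z":0,"yaw":-0.31},{"grip":0.03,"x":0,"y":0,"z":0,"yaw":-0.42},{"grip":0.03,"x":0,"y":0,"z":0,"yaw":-0.52}]' 25
python3 -m crank '[{"grip":0.03,"x":0,"y":0,"z":0,"yaw":-0.1},{"grip":0.03,"x":0,"y":0,"z":0,"yaw":-0.2},{"grip":0.03,"x":0,"y":0,"z":0,"yaw":-0.31},{"grip":0.03,"x":0,"y":0,"z":0,"yaw":-0.42},{"grip":0.03,"x":0,"y":0,"z":0,"yaw":-0.531}]' 25
python3 - <<'E'
from h import *
goal(655.6,8.5,182.7)
E
```

```text
time_s: 45.83
ee_pos: [468.0, 2.2, 94.7]
ee_rot: [-180.0, -0.0, 92.7]
force: [-0.2, -0.1, -0.5]
gripper_width: 43.9
gripper_force: 24.9
time_s: 46.25
ee_pos: [468.4, 0.7, 94.7]
ee_rot: [-180.0, -0.0, 122.8]
force: [-0.5, -0.8, -0.4]
gripper_width: 44.0
gripper_force: 24.9
time_s: 46.67
ee_pos: [468.4, 0.5, 94.7]
ee_rot: [-180.0, -0.0, 152.6]
force: [-1.1, -0.5, -0.8]
gripper_width: 43.8
gripper_force: 24.9
time_s: 47.08
ee_pos: [468.4, 0.5, 94.7]
ee_rot: [180.0, -0.1, -177.0]
force: [-0.5, -0.1, -1.5]
gripper_width: 43.7
gripper_force: 24.9
row x -0.187 y -0.002 yaw 0.006 now [468.4   0.5  94.7] rot [ 1.80e+02 -1.00e-01 -1.77e+02] w 43.7
```

```bash
python3 -m crank '[{"grip":0.03,"x":-0.012,"y":0,"z":0,"yaw":0},{"grip":0.03,"x":-0.03,"y":-0.001,"z":0,"yaw":0.003},{"grip":0.03,"x":-0.052,"y":-0.001,"z":0,"yaw":0.005},{"grip":0.03,"x":-0.074,"y":-0.001,"z":0,"yaw":0.005},{"grip":0.03,"x":-0.095,"y":-0.001,"z":0,"yaw":0.005}]' 25
python3 -m crank '[{"grip":0.03,"x":-0.022,"y":0,"z":0,"yaw":0},{"grip":0.03,"x":-0.044,"y":-0.001,"z":0,"yaw":0},{"grip":0.03,"x":-0.065,"y":-0.001,"z":0,"yaw":0},{"grip":0.03,"x":-0.082,"y":-0.001,"z":0,"yaw":0},{"grip":0.03,"x":-0.092,"y":-0.001,"z":0,"yaw":0}]' 25
python3 -m crank '[{"grip":0.03,"x":0,"y":0,"z":0.006,"yaw":0},{"grip":0.03,"x":0,"y":0,"z":0.013,"yaw":0},{"grip":0.03,"x":0,"y":0,"z":0.019,"yaw":0},{"grip":0.03,"x":0,"y":0,"z":0.024,"yaw":0},{"grip":0.03,"x":0,"y":0,"z":0.026,"yaw":0}]' 25
python3 -m crank '[{"grip":0.03,"x":0,"y":0,"z":0.001,"yaw":0},{"grip":0.03,"x":0,"y":0,"z":0.002,"yaw":0},{"grip":0.03,"x":0,"y":0,"z":0.003,"yaw":0},{"grip":0.03,"x":0,"y":0,"z":0.003,"yaw":0},{"grip":0.03,"x":0,"y":0,"z":0.003,"yaw":0}]' 10
python3 - <<'E'
from h import *
goal(655.6,8.5,182.7);print(state()['force'],state()['torque'])
E
```

```text
time_s: 47.5
ee_pos: [564.5, 4.0, 94.6]
ee_rot: [180.0, -0.0, -177.6]
force: [-0.3, -0.2, -0.9]
gripper_width: 44.2
gripper_force: 24.9
time_s: 47.92
ee_pos: [657.4, 6.9, 94.1]
ee_rot: [180.0, 0.0, -177.6]
force: [0.5, -0.4, -1.2]
gripper_width: 44.0
gripper_force: 24.9
time_s: 48.33
ee_pos: [654.1, 6.8, 67.6]
ee_rot: [180.0, -0.2, -177.6]
force: [0.2, 1.1, -1.6]
gripper_width: 43.9
gripper_force: 24.9
time_s: 48.75
ee_pos: [655.8, 6.8, 66.3]
ee_rot: [180.0, 0.0, -177.6]
force: [0.3, -0.9, -1.5]
gripper_width: 44.1
gripper_force: 9.9
row x 0.000 y 0.002 yaw -0.005 now [655.8   6.8  66.3] rot [ 180.     0.  -177.6] w 44.1
[ 0.32279482 -0.92854467 -1.47618752] [-0.00922171 -0.04205935  0.01553687]
```

```bash
python3 -m crank '[{"grip":0.03,"x":0,"y":0.0015,"z":0,"yaw":-0.004},{"grip":0.03,"x":0,"y":0.0015,"z":0.0005,"yaw":-0.004},{"grip":0.03,"x":0,"y":0.0015,"z":0.001,"yaw":-0.004},{"grip":0.03,"x":0,"y":0.0015,"z":0.001,"yaw":-0.004},{"grip":0.03,"x":0,"y":0.0015,"z":0.001,"yaw":-0.004}]' 10
python3 -m crank '[{"grip":0.03,"x":0,"y":0,"z":0.0005,"yaw":0},{"grip":0.03,"x":0,"y":0,"z":0.001,"yaw":0},{"grip":0.03,"x":0,"y":0,"z":0.001,"yaw":0},{"grip":0.03,"x":0,"y":0,"z":0.001,"yaw":0},{"grip":0.03,"x":0,"y":0,"z":0.001,"yaw":0}]' 6
```

```text
time_s: 49.17
ee_pos: [655.9, 8.4, 65.7]
ee_rot: [180.0, 0.1, -177.4]
force: [-0.5, 0.4, 4.1]
gripper_width: 43.9
gripper_force: 9.9
time_s: 49.58
ee_pos: [656.3, 7.3, 64.9]
ee_rot: [-179.9, 0.1, -177.3]
force: [-0.7, -2.6, 5.3]
gripper_width: 44.0
gripper_force: 6.0
```

Contact made (about 5 N). Release slowly and retreat upward.

```bash
python3 -m crank '[{"grip":0.045,"x":0,"y":0,"z":0,"yaw":0},{"grip":0.047,"x":0,"y":0,"z":0,"yaw":0},{"grip":0.052,"x":0,"y":0,"z":0,"yaw":0},{"grip":0.06,"x":0,"y":0,"z":0,"yaw":0},{"grip":0.07,"x":0,"y":0,"z":0,"yaw":0}]' 3
python3 -m crank '[{"grip":0.07,"x":0,"y":0,"z":0,"yaw":0},{"grip":0.07,"x":0,"y":0,"z":-0.01,"yaw":0},{"grip":0.07,"x":0,"y":0,"z":-0.03,"yaw":0},{"grip":0.07,"x":0,"y":0,"z":-0.06,"yaw":0},{"grip":0.07,"x":0,"y":0,"z":-0.09,"yaw":0}]' 3
python3 -m crank '[{"grip":0.07,"x":0,"y":0,"z":-0.03,"yaw":0},{"grip":0.07,"x":0,"y":0,"z":-0.05,"yaw":0},{"grip":0.07,"x":0.03,"y":0,"z":-0.05,"yaw":0},{"grip":0.07,"x":0.07,"y":0,"z":-0.05,"yaw":0},{"grip":0.07,"x":0.11,"y":0,"z":-0.05,"yaw":0}]' 3
python3 -m crank '[{"grip":0.07,"x":0.04,"y":0,"z":0,"yaw":0},{"grip":0.07,"x":0.08,"y":0,"z":0,"yaw":0},{"grip":0.07,"x":0.12,"y":0,"z":0,"yaw":0},{"grip":0.07,"x":0.12,"y":0,"z":0,"yaw":0},{"grip":0.07,"x":0.12,"y":0,"z":0,"yaw":0}]' 3
python3 - <<'E'
from tilt import *
a=snap('top','t20.png');b=snap('scene','s20.png');print(state()['ee_pos'])
A=cv2.imread('pics/t20.png');B=cv2.imread('pics/s20.png')
cv2.imwrite('pics/fin.png',np.vstack([cv2.resize(A[140:320,10:510],(800,288)),np.hstack([cv2.resize(B[190:320,170:370],(460,299)),cv2.resize(A[145:205,265:325],(340,299))])]))
i=A;h=cv2.cvtColor(i,cv2.COLOR_BGR2HSV);m=(cv2.inRange(h,(0,150,60),(8,255,255))|cv2.inRange(h,(172,150,60),(180,255,255)))
q=np.zeros_like(m);q[140:200,270:325]=m[140:200,270:325];n,l,st,ce=cv2.connectedComponentsWithStats(q);k=1+st[1:,4].argmax()
ct=cv2.findContours((l==k).astype(np.uint8),0,1)[0][0];print(cv2.minAreaRect(px2w('top',ct.reshape(-1,2),101)[:,:2].astype(np.float32)))
E
```

```text
time_s: 50.0
ee_pos: [655.4, 8.5, 63.6]
ee_rot: [180.0, -0.0, -177.3]
force: [-0.4, 0.5, -0.1]
gripper_width: 62.6
gripper_force: 0.0
time_s: 50.42
ee_pos: [655.1, 8.4, 155.0]
ee_rot: [180.0, -0.1, -177.3]
force: [0.5, -0.4, 0.4]
gripper_width: 70.2
gripper_force: 0.0
time_s: 50.83
ee_pos: [545.0, 3.3, 204.8]
ee_rot: [180.0, 0.1, -177.3]
force: [0.6, -0.1, 0.5]
gripper_width: 69.8
gripper_force: 0.0
time_s: 51.25
ee_pos: [424.3, -2.3, 205.2]
ee_rot: [-180.0, 0.1, -177.4]
force: [0.2, 0.1, -0.4]
gripper_width: 70.4
gripper_force: 0.0
[427.13136371  -2.28991346 205.13295606]
((656.26806640625, 8.445030212402344), (40.44114685058594, 36.78401565551758), 89.48296356201172)
```

View pics/fin.png

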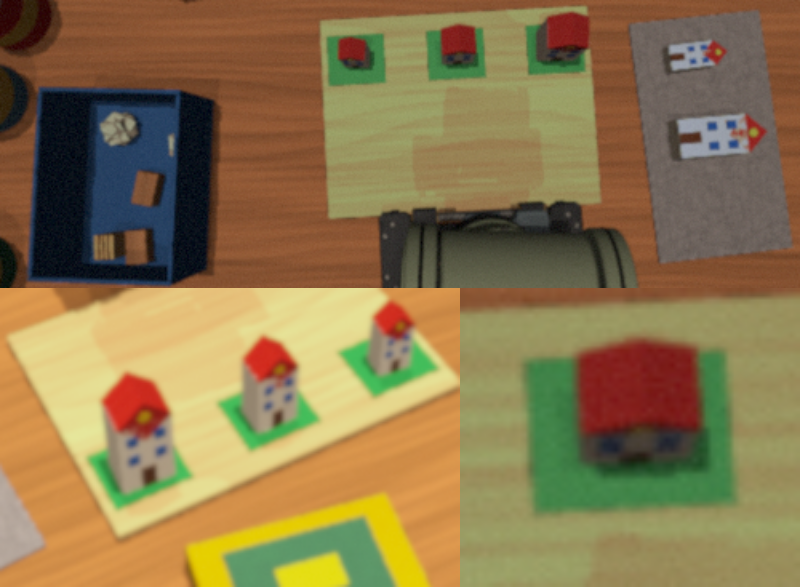

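The middle house stands upright and square in the centre of the middle pad. The row houses and the other two spares are untouched. The blocks and one paper ball are visible in the bin. The second ball shows only as a white sliver at (172,145), which I'll check before handing in.

Run:
```python
from h import *
i=cv2.imread('pics/t20.png');h=cv2.cvtColor(i,cv2.COLOR_BGR2HSV);m=cv2.inRange(h,(0,0,95),(180,90,255));q=np.zeros_like(m);q[190:325,25:205]=m[190:325,25:205]
n,l,s,c=cv2.connectedComponentsWithStats(q)
for k in range(1,n):
    if s[k,4]>8: print(s[k],[px2w('top',[c[k]],z).round(0)[0].tolist() for z in(30,120)])
```

```text
[ 72 209  23  23 345] [[553.0, 476.0, 30.0], [548.0, 430.0, 120.0]]
[115 223   5  15  56] [[531.0, 400.0, 30.0], [527.0, 362.0, 120.0]]
[ 41 316  11   1  11] [[345.0, 553.0, 30.0], [361.0, 499.0, 120.0]]
```

The sliver is the far edge of the second ball, which lies inside the bin against its near wall (y about 362 to 402, x about 531). Handing in.

```bash
python3 -c "
from workcell import *
print(job_done())"
```

```text
the job is handed in; nothing more can be done
None
```

All five scraps are in the blue bin, the middle-sized house stands upright and square on the middle green pad, the other houses were left where they were, and the job is handed in.

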